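Pack corroded iron finds into a dry-storage case and snap its lid home

TASK

Pack the corroded iron finds on the bench for dry storage: drop every spike and every square rove that is there, one by one, down into a foam pocket of its own shape in the storage case, and the desiccant cassette into its pocket too. Then lay the lid on the case and press it down firmly over each of its catches until it has snapped fully home all round, with no edge standing proud. Leave the bottle, the swab jar, the brush and the cutters where they are.

Things in the scene. Friction and masses are not known exactly. Their poses are not given: they have to be found in the camera images.
- case: Open white storage case, fixed: 211 (its x) x 182 mm (its y) outside, walls 4 mm, rim 60 mm above the table; dark foam inside, top 53 mm up, with five pockets 20 mm deep. Origin: centre of its underside. Two spring catches outside each long side (x -65 and +65 mm), up to 57 mm high and 114 mm from the middle in y; their noses overhang the lid's flange by 3 mm.
- lid: Loose grey push-on lid, 0.3 kg, 231 (its x) x 202 mm over its flange: skirt 18 mm deep, plate 4 mm thick on top, bar handle in the middle. Origin: centre of the skirt's lower edge, z up, plate top at z = 22 mm. Fits over the case's rim with 2 mm play, either way round, x along x. Fully home its plate lies on the rim: origin 42 mm above the table.
- lid_handle (a point): Centre of the lid's black handle bar (100 mm along the lid's x, 18 mm wide, 14 mm high, 20 mm gap beneath), 49 mm above the lid's origin. Laid on the case, the lid rests on the four catch noses about 10 mm too high, its skirt already 7 mm down over the rim; it must then be pressed home.
- lid_pad0 (a point): Darker round thumb pad on the lid's top, 28 mm across, over a catch, at x -65, y -70 mm of the lid; 64 mm above the table when fully home. About 10 to 20 N straight down here snaps the lid past the catch (often both of that long side); it then stays.
- lid_pad1 (a point): Darker round thumb pad on the lid's top, 28 mm across, over a catch, at x -65, y +70 mm of the lid; 64 mm above the table when fully home. About 10 to 20 N straight down here snaps the lid past the catch (often both of that long side); it then stays.
- lid_pad2 (a point): Darker round thumb pad on the lid's top, 28 mm across, over a catch, at x +65, y -70 mm of the lid; 64 mm above the table when fully home. About 10 to 20 N straight down here snaps the lid past the catch (often both of that long side); it then stays.
- lid_pad3 (a point): Darker round thumb pad on the lid's top, 28 mm across, over a catch, at x +65, y +70 mm of the lid; 64 mm above the table when fully home. About 10 to 20 N straight down here snaps the lid past the catch (often both of that long side); it then stays.
- spike1: Corroded brown iron ship's spike, may be absent: 100 mm long, square shank 26 mm wide with a 34 mm wide head (the last 18 mm at +x), all 24 mm high, about 0.3 kg. Origin at its centre (shank across y), x along it; lies flat, origin 12 mm above what it rests on.
- spike2: Corroded brown iron ship's spike, may be absent: 100 mm long, square shank 26 mm wide with a 34 mm wide head (the last 18 mm at +x), all 24 mm high, about 0.3 kg. Origin at its centre (shank across y), x along it; lies flat, origin 12 mm above what it rests on.
- rove1: Corroded brown square iron rove (thick washer), may be absent: 60 x 60 x 22 mm, about 0.35 kg. Origin at its centre, z through its thickness, 11 mm above what it rests on.
- rove2: Corroded brown square iron rove (thick washer), may be absent: 60 x 60 x 22 mm, about 0.35 kg. Origin at its centre, z through its thickness, 11 mm above what it rests on.
- cassette: Closed bare-aluminium desiccant cassette with dark vent slots: 80 x 50 x 25 mm, about 0.12 kg. Origin at its centre, x along its length, 12.5 mm above what it rests on.
- pocket_spike_a (a point): Centre of the floor of a long foam pocket for a spike: 108 mm (case x) by 40 mm (case y), 20 mm deep, floor 33 mm above the table. Either spike, either way round.
- pocket_rove_a (a point): Centre of the floor of a square foam pocket for a rove: 68 x 68 mm, 20 mm deep, floor 33 mm above the table. Either rove, either face up.
- pocket_spike_b (a point): Centre of the floor of a long foam pocket for a spike: 108 mm (case x) by 40 mm (case y), 20 mm deep, floor 33 mm above the table. Either spike, either way round.
- pocket_rove_b (a point): Centre of the floor of a square foam pocket for a rove: 68 x 68 mm, 20 mm deep, floor 33 mm above the table. Either rove, either face up.
- pocket_cassette (a point): Centre of the floor of the foam pocket for the cassette: 88 mm (case x) by 58 mm (case y), 20 mm deep, floor 33 mm above the table.
- bottle: White plastic bottle, 64 mm across, 150 mm tall; not part of the job. Origin: centre of its underside.
- swab_jar: Glass jar of cotton swabs, 58 mm across, about 88 mm tall; not part of the job. Origin: centre of its underside.
- brush: Flat brush lying on the table; not part of the job. Origin near its middle.
- cutters: Side cutters with orange handles, 150 mm long, lying on the table; not part of the job. Origin near their middle.
There are look-alikes about, which are no part of the job. Leave any orange, purple or yellow look-alike of the rove1 alone.

How it is judged (in metres and radians):
On the way, in this order (a step that is already met when the one before it is completed fails the run):
1. every find present and the cassette lie down in their pockets (((horizontal distance between spike1 and pocket_spike_a below 0.01 m and z of spike1 in the frame of pocket_spike_a below 0.018 m) or (horizontal distance between spike1 and pocket_spike_b below 0.01 m and z of spike1 in the frame of pocket_spike_b below 0.018 m)) and ((horizontal distance between rove1 and pocket_rove_a below 0.01 m and z of rove1 in the frame of pocket_rove_a below 0.017 m) or (horizontal distance between rove1 and pocket_rove_b below 0.01 m and z of rove1 in the frame of pocket_rove_b below 0.017 m)) and ((horizontal distance between spike2 and pocket_spike_a below 0.01 m and z of spike2 in the frame of pocket_spike_a below 0.018 m) or (horizontal distance between spike2 and pocket_spike_b below 0.01 m and z of spike2 in the frame of pocket_spike_b below 0.018 m)) and ((horizontal distance between rove2 and pocket_rove_a below 0.01 m and z of rove2 in the frame of pocket_rove_a below 0.017 m) or (horizontal distance between rove2 and pocket_rove_b below 0.01 m and z of rove2 in the frame of pocket_rove_b below 0.017 m)) and horizontal distance between cassette and pocket_cassette below 0.01 m and z of cassette in the frame of pocket_cassette below 0.0185 m), for 0.2 s.
2. the lid is pressed home over all four catches (z of lid_pad0 in the frame of case between 0.061 and 0.0665 m and z of lid_pad1 in the frame of case between 0.061 and 0.0665 m and z of lid_pad2 in the frame of case between 0.061 and 0.0665 m and z of lid_pad3 in the frame of case between 0.061 and 0.0665 m and horizontal distance between lid and case below 0.006 m and angle between lid's own z axis and vertical below 0.05 rad), for 0.2 s.
At the end, for the whole second after the job is handed in: Every find present and the cassette lie in pockets of their own shape (centre within 10 mm of the pocket's seen from above, at most 6 mm off its floor); the lid is on, within 6 mm of centred, all four thumb pads within 2.5 mm of fully home, at rest and released (all of step 1 and all of step 2 and linear speed of lid below 0.02 m/s); the robot touches nothing.
It fails at once if the bottle is displaced by more than 30 mm (distance of bottle from where it was at the start of the episode above 0.03 m).
It fails at once if the swab jar is displaced by more than 30 mm (distance of swab_jar from where it was at the start of the episode above 0.03 m).
It fails at once if the brush is displaced by more than 30 mm (distance of brush from where it was at the start of the episode above 0.03 m).
It fails at once if the cutters is displaced by more than 30 mm (distance of cutters from where it was at the start of the episode above 0.03 m).
Of spike1, spike2, rove1, rove2 only 2 to 4 are there at a start; the rules pass over those that are not, and their reading is None.
At some moment in a run one of spike1, spike2, rove1, rove2, cassette may be knocked a few centimetres aside while the robot is not near it.
Once in a run the grip may slacken for a moment while it holds something.
It also fails if it takes over 210 s, if anything falls off the work surface, if the arm or the gripper's body presses on something with over 40 N, if the wrist force passes 120 N, or if a joint passes its speed limit or range.

ROBOT

A 6-joint arm with a two-finger parallel gripper is mounted at the origin on the work surface. World frame = base frame: x ahead of the robot, y to its left, z up, the work surface at z = 0. Lengths are in m, angles in degrees, forces in N, time in s.
With the tool pointing down it reaches from about 0.3 to 0.75 m from the base axis. Payload 8.5 kg.
Tool frame: the origin (TCP) lies midway between the tips of the shut fingers; the grasp point (between the pads) lies 19 mm behind it (env.grasp_offset is the distance from the TCP to the grasp point, in m); z points along the fingers, y is the line along which they close (so a half turn about z gives the same grasp; the last joint's range is limited). The gripper opens to 85 mm and grips with 20 to 120 N. Pads are 22 mm wide; open, the fingers measure 114 mm over their backs; the gripper's body (76 mm by 85 mm) begins 54 mm behind the grasp point. The pads swing forward as they close: fully open they stand 13 mm farther back than shut.
Start: joints at [-76.794, 21.807, 74.336, -0, 83.858, -12.336], TCP at [0.237, -0.496, 0.231] pointing down, gripper open.
Joint ranges: [-178.18, 178.18], [-50.72, 133.34], [12.68, 142.11], [-81.47, 261.47], [9.98, 163.14], [-165.26, 165.26]. Speed limits (degrees/s): [136.94, 136.94, 180, 180, 180, 180].

INTERFACE

Orientations are given as a 3x3 rotation matrix whose columns are the frame's x, y, z axes.
In Python, from rig import env gives the robot as it stands.
- The arm moves only by the tool servo_tool, never from a script. Its argument "deltas" is text: rows parted by semicolons, each of 7 numbers parted by spaces: the opening, from 0 (shut) to 1 (fully open), then the shift along the tool's x, y, z in mm, then the turn, a rotation vector about the tool's x, y, z in rad. A call has 1 to 8 rows; each row shifts and turns the commanded pose from where the row before left it, along the tool's axes as they then stand; what a row does not reach is not made up. A row lasts 1/12 s, in which the tool goes at most 41.7 mm and 7.16 degrees, less where a joint would pass 70% of its speed; a pose out of reach is approached as far as the arm can. A call is refused whole if a number of a shift passes 41.7 or a number of a turn 0.125, either way. A call with a gripper value outside its range is refused whole. The fingers move at their own pace and stop on an object; "newtons" is the grip in N (left out, the last holds). Time passes only in rows, so rows that do not move let the fingers close. It gives the time, the measured TCP pose, the force, the opening and the grip force at its end, in the units of the state.
- env.observe(): the state, without advancing time (a new reading comes with each control period).
- env.get_image(name): name is "scene" or "top" or "wrist"; returns a dict with "img" (420x560x3 uint8, red, green, blue), "depth" (420x560 float32, m along the optical axis (not along the pixel's ray), 0 where there is no reading), "camera_matrix" (3x3 intrinsics, pixels), "world_to_cam" (4x4, takes a point from world to camera coordinates). Camera axes: x right, y down, z forward; pixel columns grow to the right and rows downward; lengths in m; the calibration is good to about 2 mm. A picture is of the moment at which its call begins.
- env.close_job(): hands the job in; it is judged then, once.
Trained networks look in a picture, given as the dict that the camera call returned (one of the last four; its "shot" number tells which), for a name from the list of things; names that differ only in an ending like _2 or _b are one class to them, and where a whole thing is asked for, a point or a joint stands for the part that bears it (a point fixed in the world has none). Each returns a list of dicts, best first, with "conf" (0 to 1); they miss things now and then, are a little off and sometimes report something else, mostly with a low value. They report only what shows in the picture. A call takes as long as a camera call. They do not tell look-alikes from the thing itself.
- env.spot_in(name, picture): "bbox" ([centre column, centre row, width, height] in pixels, round what is visible of it).
- env.spot_point(name, picture): "uv" ([column, row] in pixels: a listed point, or the origin of a listed thing).
The state is a dict: "time_s": time; "q": joint angles; "qvel": joint speeds; "joint_efforts": joint torques, N m; "position": TCP position; "tool_rot": TCP orientation; "ft_force": force on the tool from outside, world axes, zero at the start; "wrist_torque": the same for the moment, N m; "grip_width": finger opening in m; "gripper_force": force on a finger pad.
Only numpy, scipy, OpenCV 4.12 (cv2) and the standard library are available. Lean on these libraries where they do the work, as an engineer would, in place of code of your own. Each camera call takes 0.05 s, during which the arm holds its last target. There are 200 camera calls.

## Working session

There is one attempt and no reset: what is moved stays moved. The work goes in short steps, Python scripts to look and compute and a tool call to move; the robot and the scene stay as the last step left them, time stands still between calls to the robot, and variables do not carry over. Pictures are saved under pics/ and viewed, at most 14 in all, crops included, and the job is handed in when it is done.

Besides the shell and the picture viewer there is one more tool, called as name(argument=value, ...) on one line, values as JSON. servo_tool: Moves the arm, as the interface text tells. Its arguments: {"type":"object","properties":{"deltas":{"type":"string"},"newtons":{"type":"number"}},"required":["deltas"]}

```bash
ls; mkdir -p pics
python3 - <<'E'
from rig import env
import cv2
o=env.observe(); print({k:o[k] for k in('time_s','position','tool_rot','grip_width')}, env.grasp_offset)
for n in('scene','top'):
    p=env.get_image(n); cv2.imwrite(f'pics/{n}0.png',p['img'][:,:,::-1]); print(n,p['world_to_cam'].tolist(),p['camera_matrix'].tolist())
E
```

```text
pics
{'time_s': 0.0, 'position': array([ 0.23708463, -0.49595261,  0.23071092]), 'tool_rot': array([[ 9.02249832e-01,  4.31213557e-01, -3.30055093e-04],
       [ 4.31213566e-01, -9.02248758e-01,  1.42791336e-03],
       [ 3.17943801e-04, -1.43065882e-03, -9.99998926e-01]]), 'grip_width': 0.08538057938425919} 0.0187
scene [[0.006551450047235313, 0.9998861897417078, 0.013589925168593453, -0.01475286459396775], [0.7640451771964962, 0.0037623887187026236, -0.6451517741073832, -0.37393069348208063], [-0.6451294797984766, 0.014609996404474853, -0.7639335719157837, 1.487747345715893], [0.0, 0.0, 0.0, 1.0]] [[433.8204852860365, 0.0, 278.7576643380627], [0.0, 433.8204852860365, 206.22381588775826], [0.0, 0.0, 1.0]]
top [[-0.004109391778079195, -0.9999887023557922, 0.002389154660773233, 0.00330177728255811], [-0.9978722198292566, 0.003945205146667452, -0.06508047517791099, 0.5443772675283848], [0.06507031421659368, -0.002651512234470801, -0.9978771586175446, 1.379944376006871], [0.0, 0.0, 0.0, 1.0]] [[472.4086829391058, 0.0, 271.66080501033406], [0.0, 472.4086829391058, 212.77619532274525], [0.0, 0.0, 1.0]]
```

View pics/top0.png

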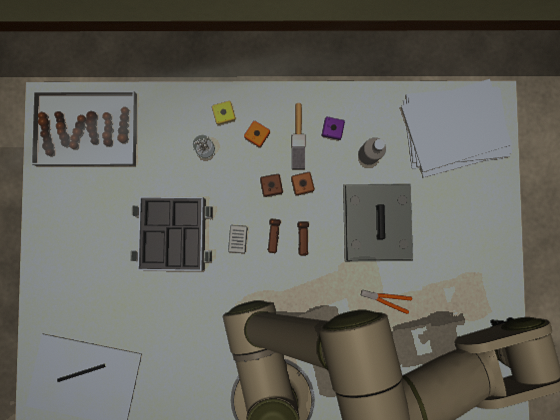

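View pics/scene0.png

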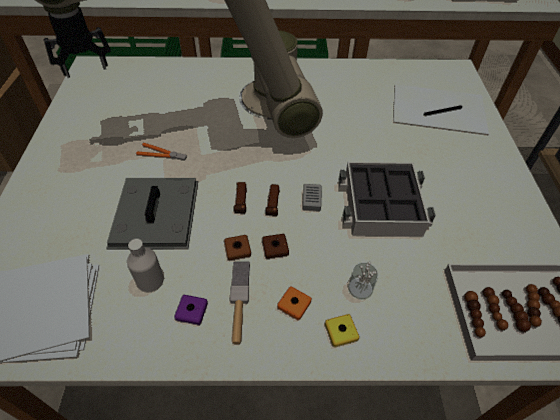

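The top view shows the roves at (271,185) and (303,183), the spikes at (274,235) and (303,238), and the cassette at (238,239). The case is at (172,234) and the lid at (380,222). The rove pockets are in the case's upper row; cassette and spike pockets are below. The scene view shows the same layout. The orange, purple and yellow squares are decoys.

```bash
cat > h.py <<'E'
from rig import env
import numpy as np, cv2
from scipy.spatial.transform import Rotation as Ro
def cloud(p):
    d=p['depth'].astype(float);K=p['camera_matrix'];h,w=d.shape
    u,v=np.meshgrid(np.arange(w),np.arange(h))
    c=np.stack([(u-K[0,2])*d/K[0,0],(v-K[1,2])*d/K[1,1],d,np.ones_like(d)],-1)
    W=c@np.linalg.inv(p['world_to_cam']).T
    W[d<=0]=np.nan
    return W[...,:3]
def ray(p,uv,z):
    M=np.linalg.inv(p['world_to_cam']);K=p['camera_matrix']
    r=M[:3,:3]@np.array([(uv[0]-K[0,2])/K[0,0],(uv[1]-K[1,2])/K[1,1],1]);o=M[:3,3]
    return (o+r*(z-o[2])/r[2])
def proj(p,X):
    c=p['world_to_cam']@np.r_[X,1];q=p['camera_matrix']@c[:3];return q[:2]/q[2]
def tri(ps,uvs):
    A=[];b=[]
    for p,uv in zip(ps,uvs):
        M=np.linalg.inv(p['world_to_cam']);K=p['camera_matrix']
        r=M[:3,:3]@np.array([(uv[0]-K[0,2])/K[0,0],(uv[1]-K[1,2])/K[1,1],1]);r/=np.linalg.norm(r)
        Q=np.eye(3)-np.outer(r,r);A.append(Q);b.append(Q@M[:3,3])
    return np.linalg.lstsq(np.vstack(A),np.hstack(b),rcond=None)[0]
def rect(pts):
    """minAreaRect of xy points (m) -> centre mm, long, short, angle of long side deg in (-90,90]"""
    (c,s,a)=cv2.minAreaRect((pts[:,:2]*1000).astype(np.float32))
    if s[0]<s[1]: s=s[::-1];a+=90
    a=(a+90)%180-90
    return np.round(c,1),np.round(s,1),round(a,1)
def blobs(W,zlo,zhi,box,minpx=20):
    m=(W[...,2]>zlo)&(W[...,2]<zhi)&(W[...,0]>box[0])&(W[...,0]<box[1])&(W[...,1]>box[2])&(W[...,1]<box[3])
    n,l,st,ce=cv2.connectedComponentsWithStats(m.astype(np.uint8),connectivity=4)
    return [(l==i) for i in range(1,n) if st[i,4]>=minpx]
def rows(dest,psi=None):
    """rows (tool axes) to go to TCP dest (m), tool x at heading psi deg, pointing down"""
    o=env.observe();R=o['tool_rot'];cur=np.degrees(np.arctan2(R[1,0],R[0,0]))
    d=R.T@(np.array(dest)-o['position'])*1000
    print('tool shift',d.round(1),'max/41.7=',round(max(abs(d))/41.7,2),'heading',round(cur,2),end=' ')
    if psi is not None:
        D=np.array([[1,0,0],[0,-1,0],[0,0,-1.]]);c,s=np.cos(np.radians(psi)),np.sin(np.radians(psi))
        T=np.array([[c,-s,0],[s,c,0],[0,0,1]])@D
        print('rotvec',Ro.from_matrix(R.T@T).as_rotvec().round(4),end='')
    print()
E
python3 - <<'E'
from h import *
p=env.get_image('top');W=cloud(p)
for b in blobs(W,.009,.2,[.2,.95,-.5,.55]):
    q=W[b];z=np.percentile(q[:,2],90);t=q[q[:,2]>z-.006]
    v,u=np.where(b);print(u.mean().round(),v.mean().round(),b.sum(),rect(q),'top',rect(t),'z',z.round(4))
s=env.get_image('scene')
for n in['case','lid','lid_handle','spike1','rove1','cassette','pocket_spike_a','pocket_rove_a','pocket_cassette']:
    for pic in(p,s): print(n,[(np.round(r['uv'],1).tolist(),round(r['conf'],2)) for r in env.spot_point(n,pic)[:6]])
w=env.get_image('wrist');print(w['world_to_cam'].round(4).tolist(),w['camera_matrix'][0])
M=np.linalg.inv(w['world_to_cam']);print(M.round(3));o=env.observe();print(o['tool_rot'].T@(M[:3,3]-o['position']), (o['tool_rot'].T@M[:3,:3]).round(3))
E
```

```text
122.0 125.0 527 (array([801.4, 479.1]), array([222.6, 141.1]), -0.0) top (array([800.4, 479.4]), array([219.1, 140.4]), 0.0) z 0.0339
423.0 128.0 2331 (array([ 788.9, -443.6]), array([246.8, 112.6]), 0.1) top (array([ 787.5, -443.7]), array([236.6, 112.6]), 0.1) z 0.0241
223.0 112.0 398 (array([848.5, 145.8]), array([61.3, 60. ]), 16.5) top (array([847.2, 146. ]), array([59.3, 58.3]), 15.7) z 0.026
298.0 141.0 670 (array([776.3, -77. ]), array([198.2,  39.2]), 0.0) top (array([775.9, -77. ]), array([197.6,  39.1]), -0.4) z 0.023
123.0 125.0 300 (array([815.4, 447.7]), array([114.8,  33.8]), -1.7) top (array([811.4, 442.6]), array([100.6,  24.9]), -5.0) z 0.0316
92.0 126.0 273 (array([805.4, 536.5]), array([104.8,  27.1]), 4.0) top (array([802.5, 537.4]), array([94.4, 22. ]), 2.9) z 0.0325
107.0 129.0 262 (array([801. , 494.3]), array([107.2,  32.9]), 2.2) top (array([798.2, 492.7]), array([96.6, 26.6]), 4.8) z 0.031
333.0 128.0 401 (array([ 801., -183.]), array([63. , 59.9]), -10.8) top (array([ 799.8, -182.4]), array([59.4, 59.1]), -12.6) z 0.0257
256.0 133.0 406 (array([783.9,  46.
[... 2445 characters left out ...]

pocket_spike_a [([379.2, 186.2], 0.63), ([362.4, 185.3], 0.61)]
pocket_rove_a [([159.6, 216.9], 0.73), ([189.0, 213.5], 0.62), ([375.5, 221.0], 0.44)]
pocket_rove_a [([403.3, 215.2], 0.74), ([369.2, 212.1], 0.67)]
pocket_cassette [([154.2, 245.4], 0.81)]
pocket_cassette [([399.0, 186.9], 0.74)]
[[0.431, -0.9023, 0.0, -0.5497], [-0.8664, -0.4139, 0.2793, -0.037], [-0.252, -0.1204, -0.9602, 0.3787], [0.0, 0.0, 0.0, 1.0]] [346.92057546   0.         278.34459171]
[[ 0.431 -0.866 -0.252  0.3  ]
 [-0.902 -0.414 -0.12  -0.466]
 [ 0.     0.279 -0.96   0.374]
 [ 0.     0.     0.     1.   ]]
[ 0.07016302 -0.00031725 -0.14263716] [[-0.    -0.96  -0.279]
 [ 1.    -0.    -0.   ]
 [-0.    -0.279  0.96 ]]
```

```bash
python3 -c "
from h import *
rows([.59,.01,.25],0)"
```

```text
tool shift [ 536.6 -304.6  -18.7] max/41.7= 12.87 heading 25.54 rotvec [-0.     -0.      0.4458]
```

servo_tool(deltas="1 33.5 -19 -1.2 0 0 0;1 33.5 -19 -1.2 0 0 0;1 33.5 -19 -1.2 0 0 0;1 33.5 -19 -1.2 0 0 0;1 33.5 -19 -1.2 0 0 0;1 33.5 -19 -1.2 0 0 0;1 33.5 -19 -1.2 0 0 0;1 33.5 -19 -1.2 0 0 0")

```text
time_s: 1.82
position: [0.4141, -0.2418, 0.2412]
tool_rot: [[0.902, 0.431, 0.0], [0.431, -0.902, -0.0], [0.0, 0.0, -1.0]]
ft_force: [0.7, -1.0, 0.6]
grip_width: 0.0855
gripper_force: 0.0
```

servo_tool(deltas="1 33.5 -19 -1.2 0 0 0;1 33.5 -19 -1.2 0 0 0;1 33.5 -19 -1.2 0 0 0;1 33.5 -19 -1.2 0 0 0;1 33.5 -19 -1.2 0 0 0;1 33.5 -19 -1.2 0 0 0;1 33.5 -19 -1.2 0 0 0;1 33.5 -19 -1.2 0 0 0")

```text
time_s: 2.48
position: [0.5905, 0.0111, 0.2507]
tool_rot: [[0.902, 0.431, 0.0], [0.431, -0.902, -0.0], [0.0, 0.0, -1.0]]
ft_force: [0.9, -0.7, -0.0]
grip_width: 0.0854
gripper_force: 0.0
```

servo_tool(deltas="1 0 0 0 0 0 0.1115;1 0 0 0 0 0 0.1115;1 0 0 0 0 0 0.1115;1 0 0 0 0 0 0.1115;1 0 0 0 0 0 0;1 0 0 0 0 0 0")

```text
time_s: 2.98
position: [0.5897, 0.0092, 0.2505]
tool_rot: [[1.0, 0.003, -0.0], [0.003, -1.0, 0.0], [-0.0, -0.0, -1.0]]
ft_force: [-0.6, -0.3, -0.1]
grip_width: 0.0853
gripper_force: 0.0
```

```bash
cat > look.py <<'E'
from h import *
import sys
p=env.get_image('wrist');W=cloud(p);o=env.observe();print(o['time_s'],o['position'],np.degrees(np.arctan2(o['tool_rot'][1,0],o['tool_rot'][0,0])))
cv2.imwrite(f'pics/{sys.argv[1]}.png',p['img'][:,:,::-1]);np.save(f'pics/{sys.argv[1]}.npy',W)
for b in blobs(W,.009,.2,[.2,.95,-.5,.55],60):
    q=W[b];z=np.percentile(q[:,2],90);t=q[q[:,2]>z-.006]
    v,u=np.where(b);print(u.mean().round(),v.mean().round(),b.sum(),rect(q),'top',rect(t),'z',z.round(4))
t=W[(abs(W[...,2])<.008)];print('table z',np.median(t[:,2]))
rows([.52,.20,.30],0)
E
python3 look.py w1
```

```text
3.0333 [0.58965074 0.00914157 0.25052435] 0.18482413134976775
70.0 23.0 4226 (array([734.1, 199.2]), array([58.2, 48.4]), -88.5) top (array([727. , 199.6]), array([57.7, 33.7]), -90.0) z 0.0741
246.0 7.0 483 (array([751.3,  43.8]), array([42.2, 16.4]), 89.6) top (array([750.4,  42.6]), array([36.6, 14.8]), -89.7) z 0.0225
368.0 44.0 3748 (array([716.9, -79.7]), array([84.1, 42.2]), -0.8) top (array([716.4, -79.9]), array([82.9, 42.2]), -0.5) z 0.0201
553.0 50.0 673 (array([ 714.4, -267.6]), array([54.6, 16.8]), 12.9) top (array([ 713. , -263.2]), array([38.4,  7.6]), 14.1) z 0.0266
373.0 133.0 3257 (array([631.3, -92.1]), array([60.2, 60.1]), -76.5) top (array([631.4, -91.9]), array([59.9, 59.6]), -76.4) z 0.0231
286.0 138.0 3153 (array([626.5,   1.2]), array([60.1, 59.9]), 10.3) top (array([626.6,   1.2]), array([59.7, 59.6]), 10.2) z 0.0231
516.0 236.0 15583 (array([ 514.5, -278.2]), array([221.1, 118. ]), 0.4) top (array([ 514.5, -278.3]), array([221.1, 118. ]), 0.4) z 0.0233
59.0 249.0 18431 (array([490.4, 256.9]), array([207.3, 148.6]), -7.6) top (array([499.7, 247.2]), array([192.2, 122.8]), -12.9) z 0.054
290.0 263.0 1861 (array([476.7,  -5.2]), array([99.1, 33.6]), -5.2) top (array([476.6,  -6.9]), array([98.9, 32.8]), -3.2) z 0.025
363.0 270.0 1932 (array([469.1, -91.8]), array([98.4, 33. ]), -0.3) top (array([469.3, -93.3]), array([98.2, 32.1]), 1.8) z 0.025
201.0 273.0 2832 (array([467.2, 100. ]), array([80.3, 49.5]), -4.3) top (array([467.2, 100.2]), array([80.2, 49.5]), -4.6) z 0.0261
table z 0.00022996551745485538
tool shift [ -69.  -191.1  -49.5] max/41.7= 4.58 heading 0.18 rotvec [-0.      0.      0.0032]
```

servo_tool(deltas="1 -8.7 -35.1 -6.2 0 0 0;1 -8.7 -35.1 -6.2 0 0 0;1 -8.7 -35.1 -6.2 0 0 0;1 -8.7 -35.1 -6.2 0 0 0;1 -8.7 -35.1 -6.2 0 0 0;1 -8.7 -35.1 -6.2 0 0 0;1 -8.7 -35.1 -6.2 0 0 0;1 -8.7 -35.1 -6.2 0 0 0")

```text
time_s: 3.7
position: [0.5194, 0.2916, 0.3006]
tool_rot: [[1.0, 0.003, 0.0], [0.003, -1.0, 0.0], [0.0, -0.0, -1.0]]
ft_force: [2.0, -0.2, 0.2]
grip_width: 0.0854
gripper_force: 0.0
```

servo_tool(deltas="1 0 0 0 0 0 0;1 0 0 0 0 0 0")

```text
time_s: 3.87
position: [0.5196, 0.2914, 0.3003]
tool_rot: [[1.0, 0.005, 0.001], [0.005, -1.0, 0.0], [0.001, -0.0, -1.0]]
ft_force: [-0.4, -0.6, -1.1]
grip_width: 0.085
gripper_force: 0.0
```

```bash
python3 look.py w2
python3 - <<'E'
from h import *
W=np.load('pics/w2.npy');box=[.36,.61,.18,.41]
p=env.get_image('wrist')
for b in blobs(W,.027,.040,box,150): print('floor',b.sum(),rect(W[b]),np.median(W[b][:,2]).round(4))
m=(W[...,2]>.0575)&(W[...,2]<.064)&(W[...,0]>.36)&(W[...,0]<.61)&(W[...,1]>.185)&(W[...,1]<.4)
print('rim',rect(W[m]),np.median(W[m][:,2]))
m=(W[...,2]>.048)&(W[...,2]<.056)&(W[...,0]>.38)&(W[...,0]<.59)&(W[...,1]>.21)&(W[...,1]<.38);print('foam z',np.median(W[m][:,2]))
for n in['pocket_spike_a','pocket_rove_a','pocket_cassette','case']:
    print(n,[(ray(p,r['uv'],.033).round(4),round(r['conf'],2)) for r in env.spot_point(n,p)[:4]])
E
```

```text
3.9167 [0.51997458 0.29019318 0.30001151] 0.15962226091813428
107.0 9.0 1288 (array([690.5, 479.4]), array([141. ,  13.2]), -86.3) top (array([690.5, 479.3]), array([140.5,   9.2]), -88.0) z 0.0308
530.0 74.0 3113 (array([626.4,   1.9]), array([60.8, 60.4]), -80.7) top (array([626.3,   1.8]), array([60.7, 59.7]), -80.2) z 0.0232
279.0 195.0 30529 (array([482.2, 290.8]), array([226.9, 211.8]), 89.3) top (array([482.2, 290.8]), array([226.6, 211.9]), 89.3) z 0.0561
511.0 198.0 2078 (array([475.9,  -2.4]), array([100.4,  32.9]), -7.0) top (array([476.4,  -2.5]), array([99.5, 32.8]), -7.0) z 0.025
427.0 206.0 2667 (array([466.9, 101.4]), array([80.3, 50.5]), -5.0) top (array([466.7, 101.4]), array([80. , 50.3]), -5.3) z 0.0262
table z 0.0002487718393550109
tool shift [-0.2 90.2  0. ] max/41.7= 2.16 heading 0.16 rotvec [0.0003 0.     0.0028]
floor 3465 (array([541.2, 330.2]), array([68., 68.]), 89.4) 0.0332
floor 3444 (array([540.1, 249.4]), array([68. , 67.8]), 89.2) 0.0332
floor 2615 (array([441.4, 282. ]), array([104.9,  40.1]), -0.8) 0.0333
floor 2531 (array([441.2, 232.1]), array([105.3,  38.6]), -0.8) 0.0333
floor 3021 (array([442.8, 341.1]), array([85.8, 56.9]), -0.4) 0.0333
rim (array([482.3, 292.7]), array([213.2, 211.8]), 89.2) 0.06010974433985733
foam z 0.05290649356629584
pocket_spike_a [(array([0.4456, 0.2795, 0.033 ]), 0.92), (array([0.4412, 0.2297, 0.033 ]), 0.76)]
pocket_rove_a [(array([0.5424, 0.2537, 0.033 ]), 0.95), (array([0.5456, 0.3322, 0.033 ]), 0.58), (array([0.4441, 0.3393, 0.033 ]), 0.52)]
pocket_cassette [(array([0.4436, 0.3409, 0.033 ]), 0.91)]
case [(array([0.4875, 0.2851, 0.033 ]), 0.89)]
```

View pics/w2.png

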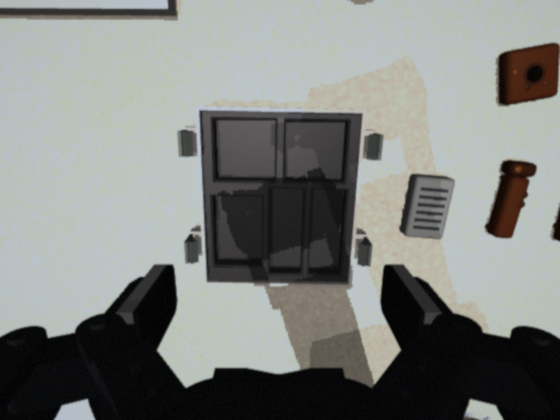

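The case lies square at columns 203–360, rows 108–283. The rove pockets are in its upper row, with the cassette pocket and two spike pockets below. No pocket is filled.

```bash
cat > spk.py <<'E'
from h import *
def spike(W,c):
    m=(W[...,2]>.019)&(W[...,2]<.032)&(np.hypot(W[...,0]-c[0],W[...,1]-c[1])<.07)
    q=W[m][:,:2]*1000;k=np.round(q[:,0]);mid=[];ln=[]
    for x in np.unique(k):
        y=q[k==x,1];mid.append((x,(y.max()+y.min())/2,np.ptp(y)))
    mid=np.array(mid);s=mid[4:-4];f=np.polyfit(s[:,0],s[:,1],1)
    cx=(mid[0,0]+mid[-1,0])/2
    return cx,np.polyval(f,cx),np.degrees(np.arctan(f[0])),mid[0,0],mid[-1,0],mid[-8:,2].mean(),mid[8:20,2].mean()
E
python3 - <<'E'
from spk import *
W=np.load('pics/w1.npy')
for c in([.477,-.005],[.469,-.092]): print(np.round(spike(W,c),1))
rows([.4672,.1005,.10],-4.5)
E
```

```text
[477.5  -5.1  -5.7 428.  527.   22.3  23.6]
[ 4.69e+02 -9.16e+01  4.00e-01  4.20e+02  5.18e+02  2.78e+01  2.27e+01]
tool shift [-53.  188.5 200. ] max/41.7= 4.8 heading -0.08 rotvec [0.0001 0.0003 0.0771]
```

servo_tool(deltas="1 -6.6 23.6 25 0 0 0;1 -6.6 23.6 25 0 0 0;1 -6.6 23.6 25 0 0 0;1 -6.6 23.6 25 0 0 0;1 -6.6 23.6 25 0 0 0;1 -6.6 23.6 25 0 0 0;1 -6.6 23.6 25 0 0 0;1 -6.6 23.6 25 0 0 0")

```text
time_s: 4.83
position: [0.4668, 0.0995, 0.0994]
tool_rot: [[1.0, -0.001, 0.001], [-0.001, -1.0, -0.0], [0.001, 0.0, -1.0]]
ft_force: [1.8, -0.7, -0.6]
grip_width: 0.0854
gripper_force: 0.0
```

servo_tool(deltas="1 0 0 0 0 0 0.077;1 0 0 0 0 0 0;1 0 0 0 0 0 0")

```text
time_s: 5.08
position: [0.4678, 0.1008, 0.1005]
tool_rot: [[0.997, -0.076, 0.001], [-0.076, -0.997, 0.0], [0.001, -0.0, -1.0]]
ft_force: [-0.9, 0.1, -0.9]
grip_width: 0.0854
gripper_force: 0.0
```

```bash
python3 -c "
from h import *
rows([.4672,.1005,.012],-4.5)"
```

```text
tool shift [-0.7  0.3 88.5] max/41.7= 2.12 heading -4.38 rotvec [-0.0002 -0.0008  0.002 ]
```

servo_tool(deltas="1 -0.5 0.3 30 0 0 0;1 0 0 30 0 0 0;1 0 0 28.5 0 0 0;1 0 0 0 0 0 0;0 0 0 0 0 0 0;0 0 0 0 0 0 0;0 0 0 0 0 0 0;0 0 0 0 0 0 0", newtons=60)

```text
time_s: 5.75
position: [0.4679, 0.101, 0.0138]
tool_rot: [[0.997, -0.076, 0.004], [-0.076, -0.997, -0.0], [0.004, -0.0, -1.0]]
ft_force: [-1.3, -0.1, 7.5]
grip_width: 0.0482
gripper_force: 61.5
```

servo_tool(deltas="0 0 0 0 0 0 0;0 0 0 0 0 0 0;0 0 0 0 0 0 0;0 0 0 -20 0 0 0;0 0 0 -30 0 0 0;0 0 0 -30 0 0 0;0 0 0 -30 0 0 0;0 0 0 0 0 0 0")

```text
time_s: 6.42
position: [0.4693, 0.1011, 0.128]
tool_rot: [[0.997, -0.076, 0.012], [-0.076, -0.997, -0.0], [0.012, -0.001, -1.0]]
ft_force: [0.8, -0.2, -0.0]
grip_width: 0.0481
gripper_force: 63.3
```

```bash
python3 -c "
from h import *
rows([.4435,.3407,.122],-0.7)
p=env.get_image('wrist');cv2.imwrite('pics/w3.png',p['img'][:,:,::-1])"
```

```text
tool shift [ -44.1 -237.     5.6] max/41.7= 5.68 heading -4.38 rotvec [-0.0002 -0.0118 -0.0642]
```

View pics/w3.png

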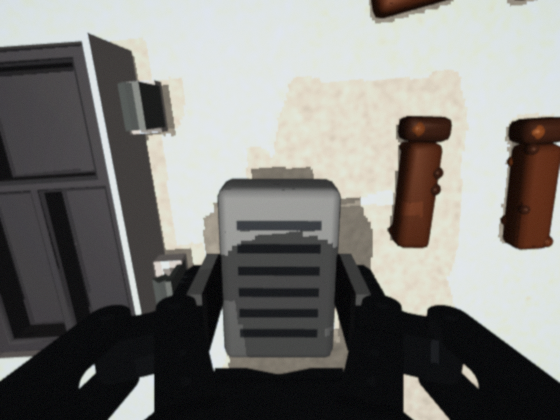

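The wrist view shows the cassette held straight between the fingers, centred at about column 281, row 268. The two spikes to its right haven't moved.

servo_tool(deltas="0 -5.4 -29.6 0 0 0 0;0 -5.4 -29.6 0 0 0 0;0 -5.4 -29.6 0 0 0 0;0 -5.4 -29.6 0 0 0 0;0 -5.4 -29.6 0 0 0 0;0 -5.4 -29.6 0 0 0 0;0 -5.4 -29.6 0 0 0 0;0 -5.4 -29.6 0 0 0 0")

```text
time_s: 7.13
position: [0.4411, 0.3417, 0.1212]
tool_rot: [[0.997, -0.077, -0.001], [-0.077, -0.997, -0.0], [-0.001, 0.0, -1.0]]
ft_force: [1.3, -0.3, -1.4]
grip_width: 0.0483
gripper_force: 63.2
```

servo_tool(deltas="0 0 0 0 0 -0.0118 -0.0642;0 0 0 0 0 0 0;0 0 0 0 0 0 0")

```text
time_s: 7.38
position: [0.4416, 0.3401, 0.1211]
tool_rot: [[1.0, -0.014, -0.013], [-0.014, -1.0, -0.0], [-0.013, 0.0, -1.0]]
ft_force: [1.3, -0.7, -1.3]
grip_width: 0.0484
gripper_force: 63.2
```

```bash
python3 -c "
from h import *
rows([.4445,.3407,.058],-0.7);print(env.observe()['grip_width'])
W=cloud(env.get_image('wrist'));o=env.observe()['position']
m=(abs(W[...,0]-o[0])<.06)&(abs(W[...,1]-o[1])<.04)&(W[...,2]>o[2]-.012)&(W[...,2]<o[2]+.016)
q=W[m];print(rect(q),q[:,2].max());zt=np.median(q[:,2])
h=np.hypot(*(q[:,:2]-o[:2]).T)
t=q[abs(q[:,2]-zt)<.003];print(zt-o[2],rect(t),o*1000)"
```

```text
tool shift [ 3.7 -0.7 63.1] max/41.7= 1.51 heading -0.8 rotvec [ 0.0003  0.0125 -0.0018]
0.04838778430043576
(array([441.2, 340.2]), array([80.1, 75.2]), -0.9) 0.1372585069845355
0.010937883379906574 (array([441.2, 340.1]), array([79.9, 74.8]), -1.8) [441.81386217 339.71204859 121.26274192]
```

servo_tool(deltas="0 3.3 -0.7 0 0 0.0125 0;0 0 0 25 0 0 0;0 0 0 20 0 0 0;0 0 0 12 0 0 0;0 0 0 6 0 0 0;0 0 0 0 0 0 0;0 0 0 0 0 0 0")

```text
time_s: 8.02
position: [0.4458, 0.3408, 0.0591]
tool_rot: [[1.0, -0.014, 0.001], [-0.014, -1.0, 0.001], [0.001, -0.001, -1.0]]
ft_force: [0.5, -0.7, -0.7]
grip_width: 0.0483
gripper_force: 63.2
```

```bash
python3 -c "
from h import *
rows([.4445,.3407,.058],-0.7);print(env.observe()['ft_force'])"
```

```text
tool shift [-1.3  0.1  1.1] max/41.7= 0.03 heading -0.8 rotvec [-0.0006 -0.0015 -0.0018]
[ 0.45693487 -0.74059092 -0.69998074]
```

servo_tool(deltas="0 -1.2 0 1 0 0 0;0 0 0 0 0 0 0;0.72 0 0 0 0 0 0;0.72 0 0 0 0 0 0;0.72 0 0 0 0 0 0;0.72 0 0 -25 0 0 0;0.85 0 0 -35 0 0 0;1 0 0 -40 0 0 0")

```text
time_s: 8.68
position: [0.4433, 0.3406, 0.1578]
tool_rot: [[1.0, -0.013, -0.002], [-0.013, -1.0, -0.001], [-0.002, 0.001, -1.0]]
ft_force: [1.2, 0.0, -0.2]
grip_width: 0.0822
gripper_force: 0.0
```

servo_tool(deltas="1 10 20 -30 0 0 0;1 20 25 -25 0 0 0;1 20 0 -20 0 0 0;1 0 0 0 0 0 0;1 0 0 0 0 0 0")

```text
time_s: 9.1
position: [0.494, 0.2951, 0.2331]
tool_rot: [[1.0, -0.014, 0.002], [-0.014, -1.0, 0.001], [0.002, -0.001, -1.0]]
ft_force: [-0.6, -0.1, -0.6]
grip_width: 0.0851
gripper_force: 0.0
```

```bash
cat > chk.py <<'E'
from h import *
import sys
p=env.get_image('wrist');W=cloud(p);o=env.observe();print(round(o['time_s'],1),o['position'],o['grip_width'])
cv2.imwrite(f'pics/{sys.argv[1]}.png',p['img'][:,:,::-1]);np.save(f'pics/{sys.argv[1]}.npy',W)
P={'cas':(.4439,.3408),'spa':(.4432,.2820),'spb':(.4428,.2327),'ra':(.5412,.3302),'rb':(.5402,.2494)}
for n,c in P.items():
    m=(W[...,2]>.040)&(abs(W[...,0]-c[0])<(.06 if n[0]!='r' else .038))&(abs(W[...,1]-c[1])<(.032 if n=='cas' else .023 if n[0]=='s' else .037))
    m&=W[...,2]>.0538
    q=W[m]
    if len(q)>100: print(n,len(q),rect(q),'z',np.median(q[:,2]).round(4),np.percentile(q[:,2],98).round(4))
for b in blobs(W,.015,.04,[.35,.7,-.2,.14],60):
    q=W[b];print('table',rect(q),np.percentile(q[:,2],90).round(4))
E
python3 chk.py c1; python3 -c "
from h import *
rows([.4775,-.0051,.10],-5.7)"
```

```text
9.2 [0.49297241 0.29531418 0.23196894] 0.08569298641078915
cas 12555 (array([443.9, 340.8]), array([119.9,  63.9]), -0.0) z 0.2811 0.3141
spa 1169 (array([443.3, 282. ]), array([119.9,  45.9]), 0.0) z 0.3083 0.3195
spb 8310 (array([442.8, 232.7]), array([120. ,  45.9]), 0.0) z 0.2989 0.3145
ra 15108 (array([541.2, 330.2]), array([76., 74.]), -0.0) z 0.3131 0.3277
rb 13352 (array([540.2, 249.4]), array([76. , 73.9]), -0.0) z 0.3119 0.3279
table (array([621.3,  30.1]), array([57.6,  5.2]), 11.0) 0.0191
table (array([465.1,   7.3]), array([81.1, 20.3]), 8.0) 0.0246
tool shift [-11.5 300.6 131.9] max/41.7= 7.21 heading -0.76 rotvec [-0.0002  0.0003  0.0863]
```

```bash
sed -i 's/m&=W\[...,2\]>.0538/m\&=(W[...,2]>.0542)\&(W[...,2]<.075)/' chk.py; python3 chk.py c2
```

```text
9.2 [0.49244654 0.29548559 0.23149752] 0.0853821411941793
cas 3997 (array([443.7, 341. ]), array([119.2,  63.3]), 0.1) z 0.0581 0.0597
table (array([620.7,  30.6]), array([55.6,  4.1]), 11.0) 0.0182
table (array([465.1,   7.8]), array([80.7, 19.8]), 8.5) 0.0246
```

servo_tool(deltas="1 -1.4 37.6 16.5 0 0 0;1 -1.4 37.6 16.5 0 0 0;1 -1.4 37.6 16.5 0 0 0;1 -1.4 37.6 16.5 0 0 0;1 -1.4 37.6 16.5 0 0 0;1 -1.4 37.6 16.5 0 0 0;1 -1.4 37.6 16.5 0 0 0;1 -1.4 37.6 16.5 0 0 0")

```text
time_s: 9.87
position: [0.4768, -0.0059, 0.0991]
tool_rot: [[1.0, -0.012, -0.001], [-0.012, -1.0, 0.001], [-0.001, -0.001, -1.0]]
ft_force: [0.9, 0.7, 0.9]
grip_width: 0.0857
gripper_force: 0.0
```

servo_tool(deltas="1 0 0 0 0 0 0.0863;1 0 0 0 0 0 0;1 0 0 0 0 0 0")

```text
time_s: 10.12
position: [0.4777, -0.0045, 0.1]
tool_rot: [[0.995, -0.097, -0.001], [-0.097, -0.995, 0.001], [-0.001, -0.001, -1.0]]
ft_force: [-0.9, -0.5, 0.5]
grip_width: 0.0853
gripper_force: 0.0
```

```bash
python3 -c "
from spk import *
W=cloud(env.get_image('wrist'));np.save('pics/x.npy',W)
print(np.round(spike(W,[.4775,-.005]),1))
rows([.4775,-.0051,.011],-5.7)"
```

```text
[477.   -5.1  -5.7 427.  527.   23.9  24.6]
tool shift [-0.4  1.1 89.4] max/41.7= 2.14 heading -5.49 rotvec [-0.0007 -0.0001  0.0036]
```

servo_tool(deltas="1 -0.6 0.8 30 0 0 0;1 0 0 30 0 0 0;1 0 0 28 0 0 0;1 0 0 0 0 0 0;0 0 0 0 0 0 0;0 0 0 0 0 0 0;0 0 0 0 0 0 0;0 0 0 0 0 0 0", newtons=70)

```text
time_s: 10.83
position: [0.4785, -0.0059, 0.0139]
tool_rot: [[0.995, -0.098, 0.004], [-0.098, -0.995, -0.0], [0.004, -0.0, -1.0]]
ft_force: [-0.1, -0.4, -1.0]
grip_width: 0.0386
gripper_force: 0.0
```

servo_tool(deltas="0 0 0 0 0 0 0;0 0 0 0 0 0 0;0 0 0 0 0 0 0;0 0 0 -20 0 0 0;0 0 0 -30 0 0 0;0 0 0 -30 0 0 0;0 0 0 -30 0 0 0;0 0 0 0 0 0 0")

```text
time_s: 11.5
position: [0.4798, -0.0065, 0.1276]
tool_rot: [[0.995, -0.099, 0.01], [-0.099, -0.995, -0.002], [0.01, 0.001, -1.0]]
ft_force: [2.1, 0.1, -2.2]
grip_width: 0.0238
gripper_force: 70.6
```

```bash
python3 -c "
from h import *
rows([.443,.282,.121],-0.7);print(env.observe()['grip_width'])"
```

```text
tool shift [ -65.2 -283.4    5.7] max/41.7= 6.8 heading -5.67 rotvec [ 0.0015 -0.0101 -0.0868]
0.02381998341579013
```

servo_tool(deltas="0 -8 -35.4 0 0 0 0;0 -8 -35.4 0 0 0 0;0 -8 -35.4 0 0 0 0;0 -8 -35.4 0 0 0 0;0 -8 -35.4 0 0 0 0;0 -8 -35.4 0 0 0 0;0 -8 -35.4 0 0 0 0;0 -8 -35.4 0 0 0 0")

```text
time_s: 12.17
position: [0.441, 0.2838, 0.1219]
tool_rot: [[0.995, -0.099, -0.0], [-0.099, -0.995, -0.0], [-0.0, 0.0, -1.0]]
ft_force: [1.4, -0.0, -3.3]
grip_width: 0.0239
gripper_force: 70.6
```

servo_tool(deltas="0 0 0 0 0 0 -0.0868;0 0 0 0 0 0 0;0 0 0 0 0 0 0;0 0 0 0 0 0 0")

```text
time_s: 12.5
position: [0.442, 0.2813, 0.1222]
tool_rot: [[1.0, -0.016, -0.0], [-0.016, -1.0, -0.0], [-0.0, 0.0, -1.0]]
ft_force: [0.0, -0.4, -3.5]
grip_width: 0.0237
gripper_force: 70.8
```

```bash
cat > held.py <<'E'
from h import *
import sys
# held object: x range of points in a narrow central strip near TCP height
W=cloud(env.get_image('wrist'));s=env.observe();o=s['position'];hw=float(sys.argv[1])
L=(W-o)@s['tool_rot']  # tool frame
m=(abs(L[...,0])<.07)&(abs(L[...,1])<hw)&(L[...,2]<.012)&(L[...,2]>-.03)
q=L[m]*1000;z=np.percentile(q[:,2],[2,50,98])
print('tool-x range',np.percentile(q[:,0],[.3,99.7]).round(1),'mid',np.percentile(q[:,0],[.3,99.7]).mean().round(1),'toolz',z.round(1),'width',s['grip_width'])
rows([float(v) for v in sys.argv[2:5]],float(sys.argv[5]))
E
python3 held.py .009 .4442 .282 .057 -0.7
```

```text
tool-x range [-48.4  47.7] mid -0.4 toolz [-11.2  -9.8  -3. ] width 0.024074606534685235
tool shift [ 2.  -0.9 65.3] max/41.7= 1.57 heading -0.89 rotvec [-0.     -0.0001 -0.0034]
```

servo_tool(deltas="0 1.5 -0.9 0 0 0 0;0 0 0 25 0 0 0;0 0 0 20 0 0 0;0 0 0 13 0 0 0;0 0 0 7 0 0 0;0 0 0 0 0 0 0;0 0 0 0 0 0 0;0 0 0 0 0 0 0")

```text
time_s: 13.22
position: [0.4443, 0.2831, 0.0585]
tool_rot: [[1.0, -0.013, 0.002], [-0.013, -1.0, 0.001], [0.002, -0.001, -1.0]]
ft_force: [-0.0, 0.9, -4.2]
grip_width: 0.024
gripper_force: 70.7
```

```bash
python3 -c "
from h import *
rows([.4437,.282,.057],-0.7);print(env.observe()['ft_force'])"
```

```text
tool shift [-0.6  1.1  1.5] max/41.7= 0.04 heading -0.75 rotvec [-0.001  -0.0024 -0.0008]
[-0.04222803  0.9286795  -4.23273784]
```

servo_tool(deltas="0 -0.5 1 1.3 0 0 0;0 0 0 0 0 0 0;0.46 0 0 0 0 0 0;0.46 0 0 0 0 0 0;0.46 0 0 0 0 0 0;0.46 0 0 -25 0 0 0;0.85 0 0 -35 0 0 0;1 0 0 -40 0 0 0")

```text
time_s: 13.88
position: [0.4423, 0.2818, 0.1566]
tool_rot: [[1.0, -0.013, -0.002], [-0.013, -1.0, -0.001], [-0.002, 0.001, -1.0]]
ft_force: [0.3, 1.2, 0.7]
grip_width: 0.0622
gripper_force: 0.0
```

servo_tool(deltas="1 20 0 -30 0 0 0;1 20 0 -25 0 0 0;1 20 0 -20 0 0 0;1 0 0 0 0 0 0;1 0 0 0 0 0 0;1 0 0 0 0 0 0")

```text
time_s: 14.38
position: [0.5021, 0.2812, 0.2303]
tool_rot: [[1.0, -0.012, -0.001], [-0.012, -1.0, -0.0], [-0.001, 0.0, -1.0]]
ft_force: [-0.8, -0.1, -0.3]
grip_width: 0.0848
gripper_force: 0.0
```

```bash
python3 chk.py c3; python3 -c "
from h import *
rows([.469,-.0918,.10],0.4)"
```

```text
14.4 [0.50191884 0.28119134 0.23016868] 0.08551485780888167
cas 3920 (array([443.9, 340.8]), array([120.2,  63.3]), 0.4) z 0.0581 0.0596
spa 2269 (array([443.2, 282.1]), array([120. ,  45.3]), 0.3) z 0.0568 0.0587
table (array([622.1,  24.2]), array([60.4, 17.5]), 13.2) 0.0227
tool shift [-28.1 373.3 130.3] max/41.7= 8.95 heading -0.7 rotvec [ 0.0003  0.0017 -0.0192]
```

View pics/c3.png

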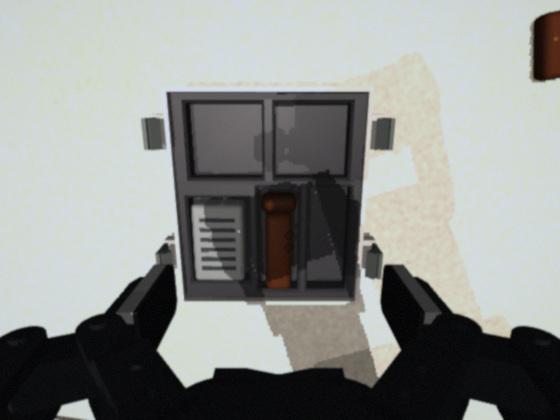

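The cassette sits in its pocket at (218,240) and the spike in its pocket at (278,240). Both are down.

servo_tool(deltas="1 -2.8 37.3 13 0 0 0;1 -2.8 37.3 13 0 0 0;1 -2.8 37.3 13 0 0 0;1 -2.8 37.3 13 0 0 0;1 -2.8 37.3 13 0 0 0;1 -2.8 37.3 13 0 0 0;1 -2.8 37.3 13 0 0 0;1 -2.8 37.3 13 0 0 0")

```text
time_s: 15.1
position: [0.4753, -0.0178, 0.1261]
tool_rot: [[1.0, -0.012, -0.001], [-0.012, -1.0, 0.001], [-0.001, -0.001, -1.0]]
ft_force: [0.5, -0.5, -0.5]
grip_width: 0.085
gripper_force: 0.0
```

servo_tool(deltas="1 -2.8 37.3 13 0 0 0;1 -2.8 37.3 13 0 0 0;1 0 0 0 0 0 -0.019;1 0 0 0 0 0 0;1 0 0 0 0 0 0")

```text
time_s: 15.52
position: [0.4698, -0.0905, 0.1009]
tool_rot: [[1.0, 0.006, -0.0], [0.006, -1.0, 0.001], [-0.0, -0.001, -1.0]]
ft_force: [-0.2, 0.7, 0.3]
grip_width: 0.0857
gripper_force: 0.0
```

```bash
python3 -c "
from spk import *
W=cloud(env.get_image('wrist'))
print(np.round(spike(W,[.469,-.0918]),1))
rows([.469,-.0918,.014],0.4)"
```

```text
[ 4.69e+02 -9.22e+01 -1.00e-01  4.20e+02  5.18e+02  2.91e+01  2.48e+01]
tool shift [-1.1  1.7 87.2] max/41.7= 2.09 heading 0.41 rotvec [-0.0007 -0.0003  0.0003]
```

servo_tool(deltas="1 -1.1 1.6 30 0 0 0;1 0 0 30 0 0 0;1 0 0 27.5 0 0 0;1 0 0 0 0 0 0;0 0 0 0 0 0 0;0 0 0 0 0 0 0;0 0 0 0 0 0 0;0 0 0 0 0 0 0")

```text
time_s: 16.23
position: [0.4701, -0.0929, 0.0151]
tool_rot: [[1.0, 0.007, 0.003], [0.007, -1.0, -0.001], [0.003, 0.001, -1.0]]
ft_force: [0.1, -0.3, -0.4]
grip_width: 0.0386
gripper_force: 0.0
```

servo_tool(deltas="0 0 0 0 0 0 0;0 0 0 0 0 0 0;0 0 0 0 0 0 0;0 0 0 -20 0 0 0;0 0 0 -30 0 0 0;0 0 0 -30 0 0 0;0 0 0 -30 0 0 0;0 0 0 0 0 0 0")

```text
time_s: 16.9
position: [0.4713, -0.0937, 0.1287]
tool_rot: [[1.0, 0.007, 0.009], [0.007, -1.0, -0.004], [0.009, 0.004, -1.0]]
ft_force: [1.3, -0.3, -2.9]
grip_width: 0.0237
gripper_force: 70.7
```

servo_tool(deltas="0 -2.7 -36 0 0 0 0;0 -2.7 -36 0 0 0 0;0 -2.7 -36 0 0 0 0;0 -2.7 -36 0 0 0 0;0 -2.7 -36 0 0 0 0;0 -2.7 -36 0 0 0 0;0 -2.7 -36 0 0 0 0;0 -2.7 -36 0 0 0 0")

```text
time_s: 17.57
position: [0.4449, 0.1966, 0.1231]
tool_rot: [[1.0, 0.006, -0.0], [0.006, -1.0, 0.0], [-0.0, -0.0, -1.0]]
ft_force: [1.8, 0.2, -3.5]
grip_width: 0.0237
gripper_force: 70.8
```

servo_tool(deltas="0 -2 -36 0 0 0 0.019;0 0 0 0 0 0 0;0 0 0 0 0 0 0;0 0 0 0 0 0 0")

```text
time_s: 17.9
position: [0.4431, 0.2306, 0.1231]
tool_rot: [[1.0, -0.012, -0.001], [-0.012, -1.0, -0.0], [-0.001, 0.0, -1.0]]
ft_force: [-0.6, -0.8, -3.5]
grip_width: 0.0236
gripper_force: 71.0
```

```bash
python3 held.py .009 .443 .2327 .059 -0.7
```

```text
tool-x range [-49.4  48.3] mid -0.6 toolz [-10.   -8.6  -2. ] width 0.02346277231208008
tool shift [-0.4 -2.5 64.3] max/41.7= 1.54 heading -0.75 rotvec [ 0.0001  0.0004 -0.0009]
```

servo_tool(deltas="0 0 -2 0 0 0 0;0 0 0 25 0 0 0;0 0 0 20 0 0 0;0 0 0 13 0 0 0;0 0 0 7 0 0 0;0 0 0 0 0 0 0;0 0 0 0 0 0 0;0 0 0 0 0 0 0")

```text
time_s: 18.62
position: [0.4443, 0.2328, 0.0596]
tool_rot: [[1.0, -0.013, 0.002], [-0.013, -1.0, 0.001], [0.002, -0.001, -1.0]]
ft_force: [1.2, -0.1, -3.1]
grip_width: 0.0237
gripper_force: 70.9
```

```bash
python3 -c "
from h import *
rows([.4436,.2327,.059],-0.7);print(env.observe()['ft_force'])"
```

```text
tool shift [-0.7  0.2  0.6] max/41.7= 0.02 heading -0.75 rotvec [-0.0008 -0.0023 -0.0008]
[ 1.17953591 -0.14871283 -3.10426172]
```

servo_tool(deltas="0 -0.5 0 0.5 0 0 0;0 0 0 0 0 0 0;0.44 0 0 0 0 0 0;0.44 0 0 0 0 0 0;0.44 0 0 0 0 0 0;0.44 0 0 -25 0 0 0;0.85 0 0 -35 0 0 0;1 0 0 -40 0 0 0")

```text
time_s: 19.28
position: [0.4423, 0.2327, 0.1587]
tool_rot: [[1.0, -0.013, -0.002], [-0.013, -1.0, -0.0], [-0.002, 0.0, -1.0]]
ft_force: [0.7, -0.5, 0.1]
grip_width: 0.0604
gripper_force: 0.0
```

servo_tool(deltas="1 20 -15 -30 0 0 0;1 20 -15 -25 0 0 0;1 20 -15 -20 0 0 0;1 0 0 0 0 0 0;1 0 0 0 0 0 0;1 0 0 0 0 0 0")

```text
time_s: 19.78
position: [0.5028, 0.2768, 0.2323]
tool_rot: [[1.0, -0.012, -0.001], [-0.012, -1.0, -0.0], [-0.001, 0.0, -1.0]]
ft_force: [0.0, -1.3, 0.4]
grip_width: 0.0853
gripper_force: 0.0
```

```bash
python3 chk.py c4; python3 -c "
from h import *
rows([.6266,.0014,.10],10.3)"
```

```text
19.8 [0.50260461 0.27665906 0.23222499] 0.08517764259153462
cas 3865 (array([443.9, 340.9]), array([119.7,  63.8]), 0.1) z 0.0581 0.0597
spa 2257 (array([443.2, 282.2]), array([118.1,  45.8]), -0.5) z 0.0569 0.0587
spb 2289 (array([442.6, 232.3]), array([119.5,  45.4]), 0.3) z 0.0568 0.0586
table (array([622.8,  20.8]), array([60.5, 23.6]), 12.5) 0.0229
tool shift [127.7 273.6 132.1] max/41.7= 6.56 heading -0.72 rotvec [ 0.0003  0.0018 -0.1923]
```

servo_tool(deltas="1 14.2 30.4 14.7 0 0 0;1 14.2 30.4 14.7 0 0 0;1 14.2 30.4 14.7 0 0 0;1 14.2 30.4 14.7 0 0 0;1 14.2 30.4 14.7 0 0 0;1 14.2 30.4 14.7 0 0 0;1 14.2 30.4 14.7 0 0 0;1 14.2 30.4 14.7 0 0 0")

```text
time_s: 20.5
position: [0.6135, 0.0308, 0.1143]
tool_rot: [[1.0, -0.013, -0.001], [-0.013, -1.0, 0.001], [-0.001, -0.001, -1.0]]
ft_force: [0.2, 0.4, 0.4]
grip_width: 0.0856
gripper_force: 0.0
```

servo_tool(deltas="1 14.2 30.4 14.7 0 0 0;1 0 0 0 0 0 -0.096;1 0 0 0 0 0 -0.096;1 0 0 0 0 0 0;1 0 0 0 0 0 0;1 0 0 0 0 0 0")

```text
time_s: 21.0
position: [0.6276, 0.0023, 0.1009]
tool_rot: [[0.984, 0.176, 0.0], [0.176, -0.984, 0.0], [0.0, -0.0, -1.0]]
ft_force: [-0.1, -0.1, 0.3]
grip_width: 0.0856
gripper_force: 0.0
```

```bash
cat > tb.py <<'E'
from h import *
import sys
W=cloud(env.get_image('wrist'))
for b in blobs(W,.015,.04,[.35,.7,-.2,.14],200):
    q=W[b];print(rect(q),np.percentile(q[:,2],90).round(4))
rows([float(v) for v in sys.argv[1:4]],float(sys.argv[4]))
E
python3 tb.py .6266 .0014 .006 10.3
```

```text
(array([687.7, -79.6]), array([39.4, 24.7]), 89.7) 0.0185
(array([627.6,   1.3]), array([60.1, 58.7]), -79.7) 0.0229
(array([632.2, -91.1]), array([59.1, 59. ]), 13.4) 0.0229
tool shift [-1.3  0.8 95.1] max/41.7= 2.28 heading 10.18 rotvec [-0.0003 -0.0005 -0.002 ]
```

servo_tool(deltas="1 -0.7 0.8 32 0 0 0;1 0 0 32 0 0 0;1 0 0 31 0 0 0;1 0 0 0 0 0 0;0 0 0 0 0 0 0;0 0 0 0 0 0 0;0 0 0 0 0 0 0;0 0 0 0 0 0 0", newtons=80)

```text
time_s: 21.72
position: [0.629, 0.0011, 0.009]
tool_rot: [[0.984, 0.178, 0.006], [0.178, -0.984, -0.0], [0.005, 0.001, -1.0]]
ft_force: [-0.8, 1.5, 6.3]
grip_width: 0.0578
gripper_force: 86.6
```

servo_tool(deltas="0 0 0 0 0 0 0;0 0 0 0 0 0 0;0 0 0 -20 0 0 0;0 0 0 -30 0 0 0;0 0 0 -30 0 0 0;0 0 0 -35 0 0 0;0 0 0 0 0 0 0;0 0 0 0 0 0 0")

```text
time_s: 22.38
position: [0.6284, 0.001, 0.1242]
tool_rot: [[0.984, 0.178, 0.006], [0.178, -0.984, -0.001], [0.006, 0.002, -1.0]]
ft_force: [0.4, -0.4, -3.8]
grip_width: 0.0576
gripper_force: 86.9
```

```bash
python3 held.py .02 .5412 .3302 .125 -0.7; python3 tb.py .5412 .3302 .125 -0.7
```

```text
tool-x range [-28.5  29.5] mid 0.5 toolz [-16.5 -15.1  -3. ] width 0.057823788193915586
tool shift [ -26.1 -339.2   -3.2] max/41.7= 8.13 heading 10.28 rotvec [ 0.0002 -0.0023  0.1916]
(array([687.7, -79.5]), array([39.3, 24.8]), 89.5) 0.0185
(array([632. , -91.2]), array([59.4, 58.9]), 13.5) 0.0229
tool shift [ -25.7 -339.    -4.2] max/41.7= 8.13 heading 10.28 rotvec [-0.0005  0.0002  0.1916]
```

servo_tool(deltas="0 -2.9 -37.7 0 0 0 0;0 -2.9 -37.7 0 0 0 0;0 -2.9 -37.7 0 0 0 0;0 -2.9 -37.7 0 0 0 0;0 -2.9 -37.7 0 0 0 0;0 -2.9 -37.7 0 0 0 0;0 -2.9 -37.7 0 0 0 0;0 -2.9 -37.7 0 0 0 0")

```text
time_s: 23.15
position: [0.5494, 0.2952, 0.1195]
tool_rot: [[0.984, 0.178, -0.002], [0.178, -0.984, -0.001], [-0.002, 0.0, -1.0]]
ft_force: [-0.1, 0.5, -3.0]
grip_width: 0.0574
gripper_force: 86.9
```

servo_tool(deltas="0 -2.9 -37.7 0 0 0 0.096;0 0 0 0 0 0 0.096;0 0 0 0 0 0 0;0 0 0 0 0 0 0;0 0 0 0 0 0 0")

```text
time_s: 23.57
position: [0.5414, 0.3291, 0.1203]
tool_rot: [[1.0, -0.011, -0.001], [-0.011, -1.0, -0.0], [-0.001, 0.0, -1.0]]
ft_force: [0.2, -0.5, -2.5]
grip_width: 0.0574
gripper_force: 87.0
```

```bash
python3 held.py .02 .5412 .3302 .052 -0.7
```

```text
tool-x range [-29.5  28.4] mid -0.6 toolz [-14.1 -12.7  -0.5] width 0.057277101451805625
tool shift [-0.4 -1.2 68.5] max/41.7= 1.64 heading -0.69 rotvec [0.0002 0.0003 0.0002]
```

servo_tool(deltas="0 0 -0.8 0 0 0 0;0 0 0 25 0 0 0;0 0 0 20 0 0 0;0 0 0 13 0 0 0;0 0 0 8 0 0 0;0 0 0 0 0 0 0;0 0 0 0 0 0 0;0 0 0 0 0 0 0")

```text
time_s: 24.28
position: [0.542, 0.3311, 0.0562]
tool_rot: [[1.0, -0.013, 0.003], [-0.013, -1.0, 0.001], [0.003, -0.001, -1.0]]
ft_force: [0.1, -0.6, -1.6]
grip_width: 0.0573
gripper_force: 87.0
```

```bash
python3 held.py .02 .5415 .3302 .0545 -0.7; python3 -c "
from h import *
print(env.observe()['ft_force'])"
```

```text
tool-x range [-59.7  47.2] mid -6.3 toolz [-14.2 -12.5   8.9] width 0.05732540773492043
tool shift [-0.5  1.   1.7] max/41.7= 0.04 heading -0.72 rotvec [-0.0012 -0.0027 -0.0003]
[ 0.07140913  0.87393274 -3.19394198]
```

Top is at TCP+12.5, so the bottom is at about 46.5 mm. I'll lower a little more, then release.

servo_tool(deltas="0 -0.4 0.9 1.7 0 0 0;0 0 0 0 0 0 0;0.78 0 0 0 0 0 0;0.78 0 0 0 0 0 0;0.78 0 0 0 0 0 0;0.78 0 0 -25 0 0 0;0.85 0 0 -35 0 0 0;1 0 0 -40 0 0 0")

```text
time_s: 25.0
position: [0.5402, 0.3299, 0.1534]
tool_rot: [[1.0, -0.013, -0.002], [-0.013, -1.0, -0.001], [-0.002, 0.001, -1.0]]
ft_force: [0.7, -0.5, 0.4]
grip_width: 0.0824
gripper_force: 0.0
```

servo_tool(deltas="1 -13 18 -30 0 0 0;1 -13 18 -25 0 0 0;1 -13 15 -20 0 0 0;1 0 0 0 0 0 0;1 0 0 0 0 0 0;1 0 0 0 0 0 0")

```text
time_s: 25.5
position: [0.5012, 0.2798, 0.2277]
tool_rot: [[1.0, -0.013, 0.0], [-0.013, -1.0, 0.0], [0.0, -0.0, -1.0]]
ft_force: [0.0, 0.6, -0.7]
grip_width: 0.0852
gripper_force: 0.0
```

```bash
python3 chk.py c5; python3 -c "
from h import *
rows([.632,-.0915,.10],13.4)"
```

```text
25.6 [0.50119471 0.27990273 0.22710601] 0.08541646855261978
cas 3992 (array([444.2, 340.7]), array([119.2,  63.7]), -0.1) z 0.0581 0.0596
spa 2288 (array([443.9, 282.1]), array([118.3,  45.5]), 0.3) z 0.0568 0.0586
spb 2365 (array([442.6, 232.5]), array([119.3,  45.9]), 0.4) z 0.0568 0.0586
ra 3215 (array([541.2, 330.3]), array([76. , 73.4]), -0.0) z 0.0552 0.0566
tool shift [135.5 369.8 127. ] max/41.7= 8.87 heading -0.71 rotvec [-1.000e-04  1.000e-03 -2.462e-01]
```

servo_tool(deltas="1 12.3 33.6 11.5 0 0 0;1 12.3 33.6 11.5 0 0 0;1 12.3 33.6 11.5 0 0 0;1 12.3 33.6 11.5 0 0 0;1 12.3 33.6 11.5 0 0 0;1 12.3 33.6 11.5 0 0 0;1 12.3 33.6 11.5 0 0 0;1 12.3 33.6 11.5 0 0 0")

```text
time_s: 26.22
position: [0.5967, 0.0083, 0.1341]
tool_rot: [[1.0, -0.012, -0.002], [-0.012, -1.0, 0.001], [-0.002, -0.001, -1.0]]
ft_force: [1.2, 0.4, -0.5]
grip_width: 0.0854
gripper_force: 0.0
```

servo_tool(deltas="1 12.3 33.6 11.5 0 0 0;1 12.3 33.6 11.5 0 0 0;1 12.3 33.6 11.5 0 0 0;1 0 0 0 0 0 -0.082;1 0 0 0 0 0 -0.082;1 0 0 0 0 0 -0.082;1 0 0 0 0 0 0;1 0 0 0 0 0 0")

```text
time_s: 26.88
position: [0.632, -0.0912, 0.1004]
tool_rot: [[0.973, 0.229, -0.001], [0.229, -0.973, 0.001], [-0.001, -0.001, -1.0]]
ft_force: [-0.7, -0.2, 0.1]
grip_width: 0.0852
gripper_force: 0.0
```

```bash
python3 tb.py .632 -.0915 .006 13.4
```

```text
(array([687.6, -79.9]), array([39.1, 24.7]), 89.8) 0.0185
(array([632.2, -92. ]), array([60. , 59.4]), -76.6) 0.0229
tool shift [ 0.   0.4 94.8] max/41.7= 2.27 heading 13.26 rotvec [-0.001   0.0005 -0.0025]
```

servo_tool(deltas="1 0 0.6 32 0 0 0;1 0 0 32 0 0 0;1 0 0 32 0 0 0;1 0 0 0 0 0 0;0 0 0 0 0 0 0;0 0 0 0 0 0 0;0 0 0 0 0 0 0;0 0 0 0 0 0 0", newtons=100)

```text
time_s: 27.6
position: [0.6335, -0.0924, 0.0088]
tool_rot: [[0.973, 0.231, 0.005], [0.231, -0.973, -0.001], [0.005, 0.002, -1.0]]
ft_force: [-1.8, 0.1, 7.1]
grip_width: 0.0569
gripper_force: 107.8
```

servo_tool(deltas="0 0 0 0 0 0 0;0 0 0 0 0 0 0;0 0 0 -20 0 0 0;0 0 0 -30 0 0 0;0 0 0 -30 0 0 0;0 0 0 -35 0 0 0;0 0 0 0 0 0 0;0 0 0 0 0 0 0")

```text
time_s: 28.27
position: [0.6329, -0.0924, 0.1237]
tool_rot: [[0.973, 0.231, 0.006], [0.231, -0.973, -0.001], [0.005, 0.003, -1.0]]
ft_force: [-0.5, 0.3, -4.8]
grip_width: 0.0569
gripper_force: 108.3
```

```bash
python3 held.py .02 .5402 .2494 .125 -0.7
```

```text
tool-x range [-28.3  29.7] mid 0.7 toolz [-16.8 -15.4  -3.9] width 0.05672409635135677
tool shift [ -10.2 -353.4   -3.8] max/41.7= 8.47 heading 13.37 rotvec [ 1.000e-04 -1.600e-03  2.456e-01]
```

servo_tool(deltas="0 -1.1 -37.5 0 0 0 0;0 -1.1 -37.5 0 0 0 0;0 -1.1 -37.5 0 0 0 0;0 -1.1 -37.5 0 0 0 0;0 -1.1 -37.5 0 0 0 0;0 -1.1 -37.5 0 0 0 0;0 -1.1 -37.5 0 0 0 0;0 -1.1 -37.5 0 0 0 0")

```text
time_s: 28.98
position: [0.5524, 0.1992, 0.1192]
tool_rot: [[0.973, 0.231, -0.003], [0.231, -0.973, -0.0], [-0.002, -0.0, -1.0]]
ft_force: [1.0, 0.2, -3.7]
grip_width: 0.057
gripper_force: 108.3
```

servo_tool(deltas="0 -1.1 -37.5 0 0 0 0.0819;0 -1.5 -15 0 0 0 0.0819;0 0 0 0 0 0 0.0819;0 0 0 0 0 0 0;0 0 0 0 0 0 0;0 0 0 0 0 0 0")

```text
time_s: 29.48
position: [0.5404, 0.2478, 0.12]
tool_rot: [[1.0, -0.011, -0.001], [-0.011, -1.0, -0.0], [-0.001, 0.0, -1.0]]
ft_force: [-0.8, -0.3, -4.3]
grip_width: 0.0568
gripper_force: 108.4
```

```bash
python3 held.py .02 .5402 .2494 .0545 -0.7
```

```text
tool-x range [-29.3  28.7] mid -0.3 toolz [-14.2 -12.9  -1.2] width 0.056785503630983516
tool shift [-0.4 -1.7 65.7] max/41.7= 1.58 heading -0.66 rotvec [-0.      0.0004  0.0007]
```

servo_tool(deltas="0 0 -1.2 0 0 0 0;0 0 0 25 0 0 0;0 0 0 20 0 0 0;0 0 0 13 0 0 0;0 0 0 8 0 0 0;0 0 0 0 0 0 0;0 0 0 0 0 0 0;0 0 0 0 0 0 0")

```text
time_s: 30.2
position: [0.5413, 0.2498, 0.0558]
tool_rot: [[1.0, -0.012, 0.003], [-0.012, -1.0, 0.001], [0.003, -0.001, -1.0]]
ft_force: [-1.1, -0.1, -4.0]
grip_width: 0.0566
gripper_force: 108.3
```

```bash
python3 -c "
from h import *
rows([.5403,.2494,.0545],-0.7)"
```

```text
tool shift [-1.   0.4  1.3] max/41.7= 0.03 heading -0.7 rotvec [-0.0009 -0.0025  0.    ]
```

servo_tool(deltas="0 -0.9 0.4 1.3 0 0 0;0 0 0 0 0 0 0;0.78 0 0 0 0 0 0;0.78 0 0 0 0 0 0;0.78 0 0 0 0 0 0;0.78 0 0 -25 0 0 0;0.85 0 0 -35 0 0 0;1 0 0 -40 0 0 0")

```text
time_s: 30.87
position: [0.539, 0.2491, 0.1538]
tool_rot: [[1.0, -0.012, -0.002], [-0.012, -1.0, -0.0], [-0.002, 0.0, -1.0]]
ft_force: [1.5, 0.7, 0.4]
grip_width: 0.0827
gripper_force: 0.0
```

servo_tool(deltas="1 -13 -10 -30 0 0 0;1 -13 -10 -25 0 0 0;1 -13 -10 -20 0 0 0;1 0 0 0 0 0 0;1 0 0 0 0 0 0;1 0 0 0 0 0 0")

```text
time_s: 31.37
position: [0.501, 0.2794, 0.2277]
tool_rot: [[1.0, -0.012, -0.0], [-0.012, -1.0, -0.0], [-0.0, 0.0, -1.0]]
ft_force: [0.5, -0.1, -0.5]
grip_width: 0.0854
gripper_force: 0.0
```

```bash
python3 chk.py c6; python3 -c "
from h import *
rows([.56,-.314,.26],0)"
```

```text
31.4 [0.50103435 0.27920389 0.22720964] 0.085445159392762
cas 4012 (array([443.8, 340.8]), array([119.2,  63.9]), 0.1) z 0.0581 0.0596
spa 2330 (array([443.5, 281.5]), array([118.9,  45.9]), 0.8) z 0.0568 0.0586
spb 2339 (array([443.5, 229.6]), array([118.9,  43.6]), 3.1) z 0.0568 0.0586
ra 3204 (array([541.1, 330.2]), array([75.7, 73.6]), 0.0) z 0.0552 0.0567
rb 3188 (array([540.5, 249.5]), array([75.4, 73.4]), -0.2) z 0.0552 0.0567
tool shift [ 66.4 592.4 -32.6] max/41.7= 14.21 heading -0.73 rotvec [ 0.0004  0.0013 -0.0127]
```

View pics/c6.png

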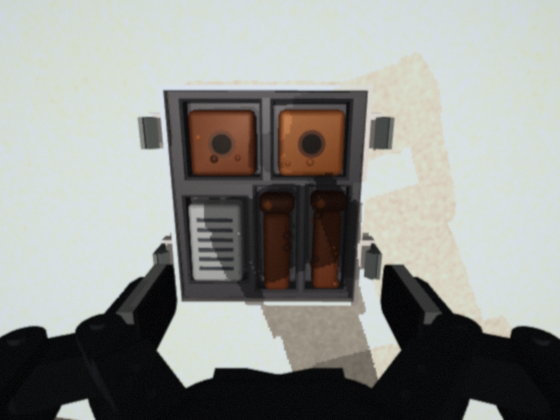

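All five items are seated: roves at (221,143) and (312,143), cassette at (216,240), spikes at (278,240) and (327,240). Next is the lid.

servo_tool(deltas="1 4.4 39.5 -2.2 0 0 0;1 4.4 39.5 -2.2 0 0 0;1 4.4 39.5 -2.2 0 0 0;1 4.4 39.5 -2.2 0 0 0;1 4.4 39.5 -2.2 0 0 0;1 4.4 39.5 -2.2 0 0 0;1 4.4 39.5 -2.2 0 0 0;1 4.4 39.5 -2.2 0 0 0")

```text
time_s: 32.08
position: [0.532, -0.0393, 0.2448]
tool_rot: [[1.0, -0.013, -0.001], [-0.013, -1.0, 0.001], [-0.001, -0.001, -1.0]]
ft_force: [0.6, 0.8, -0.5]
grip_width: 0.0848
gripper_force: 0.0
```

servo_tool(deltas="1 4.4 39.5 -2.2 0 0 0;1 4.4 39.5 -2.2 0 0 0;1 4.4 39.5 -2.2 0 0 0;1 4.4 39.5 -2.2 0 0 0;1 4.4 39.5 -2.2 0 0 0;1 4.4 39.5 -2.2 0 0 0;1 4.4 39.5 -2.2 0 0 -0.0127;1 0 0 0 0 0 0")

```text
time_s: 32.75
position: [0.5588, -0.3209, 0.2584]
tool_rot: [[1.0, -0.006, -0.002], [-0.006, -1.0, 0.001], [-0.002, -0.001, -1.0]]
ft_force: [0.1, 0.5, 0.1]
grip_width: 0.0851
gripper_force: 0.0
```

servo_tool(deltas="1 0 0 0 0 0 0;1 0 0 0 0 0 0")

```text
time_s: 32.92
position: [0.5594, -0.3138, 0.2599]
tool_rot: [[1.0, -0.0, -0.001], [-0.0, -1.0, 0.002], [-0.001, -0.002, -1.0]]
ft_force: [-0.4, 0.1, 0.4]
grip_width: 0.0851
gripper_force: 0.0
```

```bash
cat > lid.py <<'E'
from h import *
p=env.get_image('wrist');W=cloud(p);o=env.observe();print(round(o['time_s'],1),o['position'])
cv2.imwrite('pics/lid.png',p['img'][:,:,::-1])
box=[.36,.68,-.46,-.17]
for b in blobs(W,.010,.03,box,500): q=W[b];print('plate',b.sum(),rect(q),np.median(q[:,2]).round(4))
for b in blobs(W,.045,.075,box,50): q=W[b];z=np.percentile(q[:,2],60);t=q[q[:,2]>.052];print('handle',b.sum(),rect(q),rect(t),z.round(4),q[:,2].max())
for n in ['lid_pad0','lid_handle']: print([(ray(p,r['uv'],.022 if 'pad' in n else .049).round(4),round(r['conf'],2)) for r in env.spot_point(n,p)[:4]])
E
python3 lid.py
```

```text
33.0 [ 0.55958126 -0.31305876  0.2604912 ]
plate 29534 (array([ 514.5, -316.4]), array([221.5, 192.5]), 0.5) 0.0223
handle 1499 (array([ 515.8, -316.1]), array([98.5, 17.2]), 0.4) (array([ 515.7, -316.1]), array([98.3, 17.2]), 0.4) 0.0561 0.05832945719471816
[(array([ 0.5759, -0.2437,  0.022 ]), 0.84), (array([ 0.5792, -0.3856,  0.022 ]), 0.69), (array([ 0.45  , -0.2467,  0.022 ]), 0.68), (array([ 0.4549, -0.3856,  0.022 ]), 0.65)]
[(array([ 0.5113, -0.3164,  0.049 ]), 0.81)]
```

View pics/lid.png

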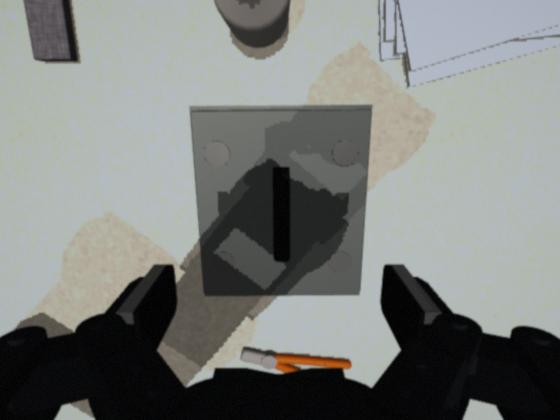

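The lid is centred at about (282,200), with its handle at (282,214) and the four pads visible. The cutters and bottle are clear of it.

servo_tool(deltas="1 -8.8 0.6 28 0 0 0;1 -8.8 0.6 28 0 0 0;1 -8.8 0.6 28 0 0 0;1 -8.8 0.6 28 0 0 0;1 -8.8 0.6 28 0 0 -0.007;1 0 0 0 0 0 0;1 0 0 0 0 0 0;1 0 0 0 0 0 0")

```text
time_s: 33.73
position: [0.5171, -0.3167, 0.1233]
tool_rot: [[1.0, 0.008, 0.003], [0.008, -1.0, -0.002], [0.003, 0.002, -1.0]]
ft_force: [0.7, -0.1, 1.0]
grip_width: 0.0857
gripper_force: 0.0
```

```bash
python3 lid.py; python3 -c "
from h import *
rows([.5155,-.3162,.032],0.4)"
```

```text
33.8 [ 0.51714603 -0.31684128  0.12353601]
plate 70471 (array([ 514.9, -316.3]), array([220.8, 192.3]), 0.4) 0.0222
handle 4034 (array([ 515.5, -316.4]), array([99.1, 18. ]), 0.4) (array([ 515.4, -316.3]), array([98.9, 18. ]), 0.4) 0.056 0.05800246295384845
[(array([ 0.5787, -0.2447,  0.022 ]), 0.64), (array([ 0.4488, -0.2459,  0.022 ]), 0.55)]
[(array([ 0.5138, -0.3163,  0.049 ]), 0.75)]
tool shift [-1.6 -0.8 91.1] max/41.7= 2.18 heading 0.46 rotvec [ 0.0019 -0.0032  0.001 ]
```

servo_tool(deltas="1 -1.6 -0.6 30 0 0 0;1 0 0 30 0 0 0;1 0 0 30 0 0 0;1 0 0 0 0 0 0;0 0 0 0 0 0 0;0 0 0 0 0 0 0;0 0 0 0 0 0 0;0 0 0 0 0 0 0", newtons=110)

```text
time_s: 34.55
position: [0.515, -0.3165, 0.0332]
tool_rot: [[1.0, 0.008, 0.003], [0.008, -1.0, -0.002], [0.003, 0.002, -1.0]]
ft_force: [0.3, -0.0, 0.1]
grip_width: 0.0389
gripper_force: 0.0
```

servo_tool(deltas="0 0 0 0 0 0 0;0 0 0 0 0 0 0;0 0 0 0 0 0 0;0 0 0 0 0 0 0")

```text
time_s: 34.88
position: [0.5146, -0.3162, 0.0327]
tool_rot: [[1.0, 0.008, 0.002], [0.008, -1.0, -0.001], [0.002, 0.001, -1.0]]
ft_force: [-1.2, 0.7, 7.7]
grip_width: 0.0161
gripper_force: 108.0
```

servo_tool(deltas="0 0 0 -15 0 0 0;0 0 0 -25 0 0 0;0 0 0 -30 0 0 0;0 0 0 -30 0 0 0;0 0 0 -25 0 0 0;0 0 0 -15 0 0 0;0 0 0 0 0 0 0;0 0 0 0 0 0 0")

```text
time_s: 35.55
position: [0.514, -0.3158, 0.1711]
tool_rot: [[1.0, 0.008, 0.001], [0.008, -1.0, 0.0], [0.001, -0.0, -1.0]]
ft_force: [-0.5, 0.3, -3.6]
grip_width: 0.016
gripper_force: 108.2
```

```bash
cat > lh.py <<'E'
from h import *
p=env.get_image('wrist');W=cloud(p);s=env.observe();o=s['position'];R=s['tool_rot']
L=(W-o)@R
# plate top: lies below bar by 34 mm; find plane in tool z 0..25mm
m=(abs(L[...,0])<.14)&(abs(L[...,1])<.115)&(L[...,2]>-.005)&(L[...,2]<.03)&np.isfinite(L[...,0])
n,l,st,_=cv2.connectedComponentsWithStats(m.astype(np.uint8),connectivity=4);i=1+np.argmax(st[1:,4])
q=L[l==i];z=np.median(q[:,2]);q=q[abs(q[:,2]-z)<.004]
c=np.linalg.lstsq(np.c_[q[:,:2],np.ones(len(q))],q[:,2],rcond=None)[0]
print('t',round(s['time_s'],1),'pos',o,'grip',s['grip_width'],s['gripper_force'],'F',s['ft_force'].round(1));print('plate in tool frame',rect(q),'z',round(z*1000,1),'tilt',c[:2].round(4))
q=W[l==i];print('plate world',rect(q),np.median(q[:,2]).round(4))
E
python3 lh.py; python3 -c "
from h import *
rows([.4827,.2906,.19],-0.7)"
```

```text
t 35.6 pos [ 0.51368138 -0.31548935  0.16998867] grip 0.015970867848750517 108.1610906124115 F [-0.1  0.6 -4. ]
plate in tool frame (array([33.4,  0.4]), array([192.9, 155.4]), 89.9) z 9.5 tilt [ 0.0008 -0.0004]
plate world (array([ 547.1, -315.6]), array([192.9, 155.4]), -89.5) 0.1605
tool shift [ -26.5 -606.3  -18.9] max/41.7= 14.54 heading 0.43 rotvec [-0.0019  0.0009  0.0197]
```

servo_tool(deltas="0 -1.7 -30 0 0 0 0;0 -1.7 -40 0 0 0 0;0 -1.7 -40 0 0 0 0;0 -1.7 -40 0 0 0 0;0 -1.7 -40 0 0 0 0;0 -1.7 -40 0 0 0 0;0 -1.7 -40 0 0 0 0;0 -1.7 -40 0 0 0 0")

```text
time_s: 36.27
position: [0.497, -0.0041, 0.1698]
tool_rot: [[1.0, 0.007, -0.003], [0.007, -1.0, 0.001], [-0.003, -0.001, -1.0]]
ft_force: [0.7, 0.1, -2.7]
grip_width: 0.0159
gripper_force: 108.2
```

servo_tool(deltas="0 -1.7 -40 0 0 0 0;0 -1.7 -40 0 0 0 0;0 -1.7 -40 0 0 0 0;0 -1.7 -40 0 0 0 0;0 -1.7 -40 0 0 0 0;0 -1.7 -40 0 0 0 0;0 -1.7 -30 0 0 0 0;0 -1.7 -26 0 0 0 0.0197")

```text
time_s: 36.93
position: [0.4811, 0.292, 0.1695]
tool_rot: [[1.0, -0.011, -0.003], [-0.011, -1.0, -0.001], [-0.003, 0.001, -1.0]]
ft_force: [0.6, 0.1, -3.3]
grip_width: 0.0157
gripper_force: 108.3
```

servo_tool(deltas="0 0 0 0 0 0 0;0 0 0 0 0 0 0;0 0 0 0 0 0 0")

```text
time_s: 37.18
position: [0.482, 0.2893, 0.1701]
tool_rot: [[1.0, -0.012, -0.002], [-0.012, -1.0, -0.001], [-0.002, 0.001, -1.0]]
ft_force: [0.2, 0.5, -3.1]
grip_width: 0.0159
gripper_force: 108.4
```

```bash
python3 lh.py; python3 -c "
from h import *
rows([.4817,.291,.12],-0.7)"
```

```text
t 37.2 pos [0.48223905 0.28889382 0.17050624] grip 0.015998785838780047 108.44632387161255 F [-0.6 -0.7 -2.2]
plate in tool frame (array([32.5, -0.2]), array([192.6, 156. ]), 90.0) z 11.1 tilt [0.003  0.0014]
plate world (array([514.7, 288.7]), array([192.6, 156. ]), 89.3) 0.1594
tool shift [-0.5 -2.1 50.5] max/41.7= 1.21 heading -0.74 rotvec [ 0.0006  0.0012 -0.0007]
```

servo_tool(deltas="0 -0.3 -1.8 0 0 0 0;0 0 0 20 0 0 0;0 0 0 20 0 0 0;0 0 0 15 0 0 0;0 0 0 10 0 0 0;0 0 0 5 0 0 0;0 0 0 0 0 0 0;0 0 0 0 0 0 0")

```text
time_s: 37.9
position: [0.4827, 0.2916, 0.1021]
tool_rot: [[1.0, -0.013, 0.002], [-0.013, -1.0, 0.001], [0.002, -0.001, -1.0]]
ft_force: [-0.5, -0.0, -3.4]
grip_width: 0.0161
gripper_force: 108.5
```

```bash
python3 lh.py; python3 -c "
from h import *
rows([.4817,.291,.086],-0.7)"
```

```text
t 38.0 pos [0.48274973 0.29170157 0.10235896] grip 0.016065803506066335 108.48280191421509 F [ 1.  -0.8 -2.9]
plate in tool frame (array([33. ,  0.4]), array([193.5, 155.4]), 89.9) z 11.0 tilt [0.0031 0.0007]
plate world (array([515.8, 290.9]), array([193.5, 155.4]), 89.3) 0.0915
tool shift [-1.1  0.7 16.4] max/41.7= 0.39 heading -0.71 rotvec [-0.001  -0.0022 -0.0003]
```

servo_tool(deltas="0 -1 0.5 0 0 0 0;0 0 0 0 0 0 0;0 0 0 4 0 0 0;0 0 0 4 0 0 0;0 0 0 4 0 0 0;0 0 0 3 0 0 0;0 0 0 0 0 0 0;0 0 0 0 0 0 0")

```text
time_s: 38.62
position: [0.4812, 0.2912, 0.0862]
tool_rot: [[1.0, -0.012, 0.0], [-0.012, -1.0, 0.0], [0.0, -0.0, -1.0]]
ft_force: [0.1, 0.3, -3.3]
grip_width: 0.0156
gripper_force: 108.5
```

```bash
python3 lh.py
```

```text
t 38.7 pos [0.48127074 0.29119645 0.08643953] grip 0.01605313306797671 108.46094012260437 F [ 0.2 -0.2 -3.2]
plate in tool frame (array([32.8,  0.1]), array([192.9, 155.8]), 89.9) z 10.9 tilt [0.0029 0.0008]
plate world (array([514.1, 290.7]), array([192.9, 155.8]), 89.4) 0.0756
```

servo_tool(deltas="0 0 0 1.5 0 0 0;0 0 0 0.5 0 0 0;0 0 0 0 0 0 0")

```text
time_s: 38.92
position: [0.4814, 0.2912, 0.0849]
tool_rot: [[1.0, -0.012, 0.002], [-0.012, -1.0, 0.001], [0.002, -0.001, -1.0]]
ft_force: [-0.6, -0.8, 1.0]
grip_width: 0.0157
gripper_force: 109.1
```

servo_tool(deltas="0.5 0 0 0 0 0 0;0.5 0 0 0 0 0 0;0.5 0 0 0 0 0 0;0.5 0 0 -20 0 0 0;0.5 0 0 -35 0 0 0;0.5 0 0 -35 0 0 0;0.3 20 0 -35 0 0 0;0 30 0 -25 0 0 0")

```text
time_s: 39.58
position: [0.5304, 0.2911, 0.2389]
tool_rot: [[1.0, -0.01, 0.004], [-0.01, -1.0, 0.002], [0.004, -0.002, -1.0]]
ft_force: [1.5, -0.4, 0.5]
grip_width: 0.0192
gripper_force: 0.0
```

servo_tool(deltas="0 0 0 0 0 0 0;0 0 0 0 0 0 0;0 0 0 0 0 0 0")

```text
time_s: 39.83
position: [0.5303, 0.2904, 0.2333]
tool_rot: [[1.0, -0.012, -0.002], [-0.012, -1.0, -0.0], [-0.002, 0.0, -1.0]]
ft_force: [-1.0, 0.1, -0.8]
grip_width: -0.0002
gripper_force: 0.0
```

```bash
cat > lc.py <<'E'
from h import *
import sys
p=env.get_image('wrist');W=cloud(p);s=env.observe();print('t',round(s['time_s'],1),'pos',s['position'],'F',s['ft_force'].round(1),s['grip_width'])
cv2.imwrite(f'pics/{sys.argv[1]}.png',p['img'][:,:,::-1])
m=(W[...,2]>.056)&(W[...,2]<.085)&(abs(W[...,0]-.482)<.12)&(abs(W[...,1]-.2905)<.11);print('plate',rect(W[m]))
a=np.radians(-.7);c=np.array([.4823,.2906])
for i,(x,y) in enumerate([(-65,-70),(-65,70),(65,-70),(65,70)]):
    x,y=x/1e3,y/1e3
    q=c+[x*np.cos(a)-y*np.sin(a),x*np.sin(a)+y*np.cos(a)]
    k=W[(np.hypot(W[...,0]-q[0],W[...,1]-q[1])<.012)&(W[...,2]<.1)]
    print('pad',i,q.round(4),len(k),(np.median(k[:,2])*1000).round(1) if len(k) else None)
E
python3 lc.py l1
```

```text
t 39.9 pos [0.53001885 0.29042122 0.23309111] F [-0.8  0.3 -0.4] 3.620082165928192e-05
plate (array([500.5, 290.2]), array([221.4, 192.9]), 89.3)
pad 0 [0.4164 0.2214] 270 74.7
pad 1 [0.4182 0.3614] 262 75.3
pad 2 [0.5464 0.2198] 584 74.8
pad 3 [0.5482 0.3598] 586 75.3
```

```bash
python3 -c "
from h import *
rows([.5482,.3598,.085],-0.7)"
```

```text
tool shift [ 17.7 -69.7 148. ] max/41.7= 3.55 heading -0.69 rotvec [0.0005 0.0022 0.0002]
```

View pics/l1.png

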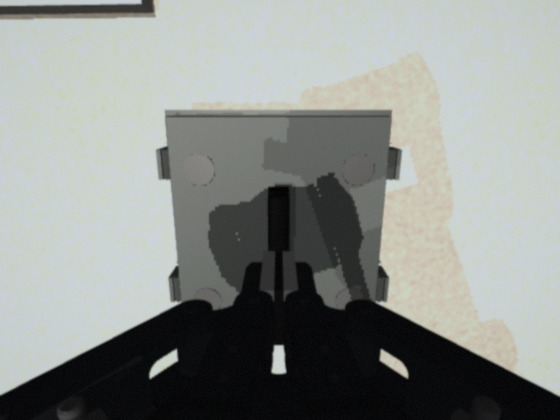

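The lid rests level on all four catches, with pads at (200,168), (359,168), (206,297) and (350,297). I'll press pad 3 first.

servo_tool(deltas="0 5 -20 30 0 0 0;0 5 -20 30 0 0 0;0 4 -15 30 0 0 0;0 3.7 -14.7 30 0 0 0;0 0 0 20 0 0 0;0 0 0 8 0 0 0;0 0 0 0 0 0 0;0 0 0 0 0 0 0")

```text
time_s: 40.55
position: [0.5496, 0.3599, 0.0872]
tool_rot: [[1.0, -0.012, 0.001], [-0.012, -1.0, 0.0], [0.001, -0.0, -1.0]]
ft_force: [0.2, -0.5, -0.0]
grip_width: -0.0001
gripper_force: 0.0
```

servo_tool(deltas="0 0 0 4 0 0 0;0 0 0 3 0 0 0;0 0 0 3 0 0 0;0 0 0 2 0 0 0;0 0 0 0 0 0 0")

```text
time_s: 40.97
position: [0.5498, 0.3599, 0.0746]
tool_rot: [[1.0, -0.012, 0.001], [-0.012, -1.0, 0.0], [0.001, -0.0, -1.0]]
ft_force: [-0.0, -0.2, -0.4]
grip_width: 0.0004
gripper_force: 0.0
```

servo_tool(deltas="0 0 0 2 0 0 0;0 0 0 2 0 0 0;0 0 0 1 0 0 0;0 0 0 0 0 0 0")

```text
time_s: 41.3
position: [0.5505, 0.36, 0.0703]
tool_rot: [[1.0, -0.012, 0.003], [-0.012, -1.0, 0.001], [0.003, -0.001, -1.0]]
ft_force: [2.0, 0.2, 3.2]
grip_width: -0.0
gripper_force: 2.0
```

servo_tool(deltas="0 0 0 2 0 0 0;0 0 0 2 0 0 0;0 0 0 0 0 0 0")

```text
time_s: 41.55
position: [0.55, 0.3604, 0.0656]
tool_rot: [[1.0, -0.012, 0.001], [-0.012, -1.0, 0.001], [0.001, -0.001, -1.0]]
ft_force: [0.2, 0.4, 2.6]
grip_width: -0.0003
gripper_force: 1.6
```

servo_tool(deltas="0 0 0 1.5 0 0 0;0 0 0 1 0 0 0;0 0 0 0 0 0 0")

```text
time_s: 41.8
position: [0.5501, 0.3604, 0.0653]
tool_rot: [[1.0, -0.012, 0.003], [-0.012, -1.0, 0.001], [0.003, -0.001, -1.0]]
ft_force: [-3.4, -1.3, 17.3]
grip_width: -0.0
gripper_force: 8.7
```

servo_tool(deltas="0 0 0 1 0 0 0;0 0 0 1 0 0 0;0 0 0 0 0 0 0")

```text
time_s: 42.05
position: [0.5502, 0.3604, 0.0651]
tool_rot: [[1.0, -0.012, 0.004], [-0.012, -1.0, 0.002], [0.004, -0.002, -1.0]]
ft_force: [-8.6, -4.3, 30.3]
grip_width: 0.0006
gripper_force: 14.6
```

servo_tool(deltas="0 0 0 -5 0 0 0;0 0 0 -20 0 0 0;0 -33 0 0 0 0 0;0 -33 0 0 0 0 0;0 -33 0 0 0 0 0;0 -33 0 0 0 0 0;0 0 0 0 0 0 0;0 0 0 0 0 0 0")

```text
time_s: 42.72
position: [0.4163, 0.3618, 0.0858]
tool_rot: [[1.0, -0.011, -0.001], [-0.011, -1.0, -0.0], [-0.001, 0.0, -1.0]]
ft_force: [-0.0, -1.1, 0.1]
grip_width: -0.0001
gripper_force: 0.0
```

servo_tool(deltas="0 0 0 5 0 0 0;0 0 0 5 0 0 0;0 0 0 2 0 0 0;0 0 0 0 0 0 0")

```text
time_s: 43.05
position: [0.4182, 0.3613, 0.0728]
tool_rot: [[1.0, -0.013, -0.001], [-0.013, -1.0, -0.0], [-0.001, 0.0, -1.0]]
ft_force: [-1.5, -0.9, -0.1]
grip_width: 0.0003
gripper_force: 0.0
```

```bash
python3 -c "
from h import *
rows([.4182,.3614,.070],-0.7);print(env.observe()['ft_force'])"
```

```text
tool shift [ 0.  -0.1  2.8] max/41.7= 0.07 heading -0.75 rotvec [ 0.0004  0.0008 -0.0009]
[-1.49942431 -0.88610237 -0.10530585]
```

servo_tool(deltas="0 0 0 2 0 0 0;0 0 0 2 0 0 0;0 0 0 2 0 0 0;0 0 0 1 0 0 0;0 0 0 0 0 0 0")

```text
time_s: 43.47
position: [0.4177, 0.3616, 0.0667]
tool_rot: [[1.0, -0.012, 0.0], [-0.012, -1.0, 0.0], [0.0, -0.0, -1.0]]
ft_force: [-0.0, -0.4, 0.1]
grip_width: 0.0001
gripper_force: 0.0
```

servo_tool(deltas="0 0 0 1.5 0 0 0;0 0 0 1 0 0 0;0 0 0 0 0 0 0")

```text
time_s: 43.72
position: [0.418, 0.3618, 0.0654]
tool_rot: [[1.0, -0.012, 0.002], [-0.012, -1.0, 0.001], [0.002, -0.001, -1.0]]
ft_force: [-1.6, -3.1, 8.4]
grip_width: 0.0001
gripper_force: 3.9
```

servo_tool(deltas="0 0 0 1 0 0 0;0 0 0 0.5 0 0 0;0 0 0 0 0 0 0")

```text
time_s: 43.97
position: [0.418, 0.3618, 0.0652]
tool_rot: [[1.0, -0.012, 0.003], [-0.012, -1.0, 0.001], [0.003, -0.001, -1.0]]
ft_force: [-4.9, -4.0, 20.0]
grip_width: 0.0005
gripper_force: 10.1
```

servo_tool(deltas="0 0 0 -10 0 0 0;0 0 0 -30 0 0 0;0 0 0 -30 0 0 0;0 0 35 0 0 0 0;0 -1 35 0 0 0 0;0 -1 35 0 0 0 0;0 0 35 0 0 0 0;0 0 0 0 0 0 0")

```text
time_s: 44.63
position: [0.4138, 0.2176, 0.1332]
tool_rot: [[1.0, -0.016, 0.0], [-0.016, -1.0, -0.001], [0.0, 0.001, -1.0]]
ft_force: [1.3, 0.7, -0.8]
grip_width: -0.0002
gripper_force: 0.0
```

servo_tool(deltas="0 0 0 20 0 0 0;0 0 0 20 0 0 0;0 0 0 10 0 0 0;0 0 0 3 0 0 0;0 0 0 0 0 0 0;0 0 0 0 0 0 0")

```text
time_s: 45.13
position: [0.4144, 0.222, 0.0805]
tool_rot: [[1.0, -0.012, 0.002], [-0.012, -1.0, 0.001], [0.002, -0.001, -1.0]]
ft_force: [0.0, 0.1, -0.4]
grip_width: -0.0002
gripper_force: 0.0
```

```bash
python3 -c "
from h import *
rows([.4164,.2214,.070],-0.7);print(env.observe()['ft_force'])"
```

```text
tool shift [ 2.   0.6 10.5] max/41.7= 0.25 heading -0.68 rotvec [-0.0006 -0.0015  0.0003]
[ 0.01820224  0.13434871 -0.38812792]
```

servo_tool(deltas="0 2 0.6 3 0 0 0;0 0 0 3 0 0 0;0 0 0 2 0 0 0;0 0 0 2 0 0 0;0 0 0 2 0 0 0;0 0 0 0 0 0 0")

```text
time_s: 45.63
position: [0.4163, 0.2212, 0.0681]
tool_rot: [[1.0, -0.012, 0.002], [-0.012, -1.0, 0.001], [0.002, -0.001, -1.0]]
ft_force: [-0.2, 0.3, -0.8]
grip_width: 0.0002
gripper_force: 0.0
```

servo_tool(deltas="0 0 0 2 0 0 0;0 0 0 1.5 0 0 0;0 0 0 0 0 0 0")

```text
time_s: 45.88
position: [0.4159, 0.221, 0.0641]
tool_rot: [[1.0, -0.012, 0.0], [-0.012, -1.0, 0.0], [0.0, -0.0, -1.0]]
ft_force: [0.6, -0.2, 0.2]
grip_width: -0.0
gripper_force: 0.0
```

servo_tool(deltas="0 0 0 1 0 0 0;0 0 0 0 0 0 0")

```text
time_s: 46.05
position: [0.416, 0.221, 0.064]
tool_rot: [[1.0, -0.012, 0.001], [-0.012, -1.0, 0.0], [0.001, -0.0, -1.0]]
ft_force: [-2.8, -0.1, 11.3]
grip_width: 0.0001
gripper_force: 5.5
```

servo_tool(deltas="0 0 0 1 0 0 0;0 0 0 0.5 0 0 0;0 0 0 0 0 0 0")

```text
time_s: 46.3
position: [0.416, 0.221, 0.0639]
tool_rot: [[1.0, -0.012, 0.002], [-0.012, -1.0, 0.0], [0.002, -0.0, -1.0]]
ft_force: [-8.2, -3.0, 29.4]
grip_width: -0.0001
gripper_force: 14.6
```

servo_tool(deltas="0 0 0 -6 0 0 0;0 0 0 -20 0 0 0;0 33 0 0 0 0 0;0 33 0 0 0 0 0;0 33 0 0 0 0 0;0 31 0 0 0 0 0;0 0 0 0 0 0 0;0 0 0 0 0 0 0")

```text
time_s: 46.97
position: [0.5468, 0.2191, 0.0872]
tool_rot: [[1.0, -0.013, -0.0], [-0.013, -1.0, 0.0], [-0.0, -0.0, -1.0]]
ft_force: [-0.3, 0.5, 0.7]
grip_width: 0.0
gripper_force: 0.0
```

servo_tool(deltas="0 0 0 5 0 0 0;0 0 0 5 0 0 0;0 0 0 3 0 0 0;0 0 0 3 0 0 0;0 0 0 2 0 0 0;0 0 0 0 0 0 0")

```text
time_s: 47.47
position: [0.5457, 0.2195, 0.0696]
tool_rot: [[1.0, -0.012, -0.0], [-0.012, -1.0, 0.0], [-0.0, -0.0, -1.0]]
ft_force: [0.4, 0.3, -0.2]
grip_width: -0.0
gripper_force: 0.0
```

servo_tool(deltas="0 0 0 2 0 0 0;0 0 0 2 0 0 0;0 0 0 1.5 0 0 0;0 0 0 0 0 0 0")

```text
time_s: 47.8
position: [0.546, 0.2195, 0.0642]
tool_rot: [[1.0, -0.012, 0.0], [-0.012, -1.0, 0.0], [0.0, -0.0, -1.0]]
ft_force: [-0.9, -0.2, 0.3]
grip_width: 0.0
gripper_force: 0.0
```

servo_tool(deltas="0 0 0 1 0 0 0;0 0 0 0 0 0 0")

```text
time_s: 47.97
position: [0.5461, 0.2195, 0.0641]
tool_rot: [[1.0, -0.012, 0.001], [-0.012, -1.0, 0.0], [0.001, -0.0, -1.0]]
ft_force: [-1.8, -0.9, 5.0]
grip_width: -0.0004
gripper_force: 2.4
```

Home here too. One firm press, then retreat and check.

servo_tool(deltas="0 0 0 1 0 0 0;0 0 0 0.7 0 0 0;0 0 0 0 0 0 0")

```text
time_s: 48.22
position: [0.5461, 0.2195, 0.064]
tool_rot: [[1.0, -0.012, 0.002], [-0.012, -1.0, 0.0], [0.002, -0.0, -1.0]]
ft_force: [-7.7, -1.0, 17.9]
grip_width: -0.0001
gripper_force: 9.0
```

servo_tool(deltas="0 0 0 -6 0 0 0;0 0 0 -35 0 0 0;0 0 0 -40 0 0 0;0 0 -15 -40 0 0 0;0 0 -30 -40 0 0 0;0 0 -25 -40 0 0 0;0 0 0 0 0 0 0;0 0 0 0 0 0 0")

```text
time_s: 48.88
position: [0.5469, 0.2822, 0.2523]
tool_rot: [[1.0, -0.01, 0.005], [-0.01, -1.0, 0.001], [0.005, -0.002, -1.0]]
ft_force: [0.2, 0.8, -0.8]
grip_width: 0.0001
gripper_force: 0.0
```

```bash
python3 lc.py l2
```

```text
t 48.9 pos [0.54645521 0.28124099 0.25026705] F [-0.3 -0.1 -1. ] -0.0002796255745592779
plate (array([498.9, 290.4]), array([221. , 187.7]), 89.4)
pad 0 [0.4164 0.2214] 315 64.9
pad 1 [0.4182 0.3614] 212 64.7
pad 2 [0.5464 0.2198] 470 64.8
pad 3 [0.5482 0.3598] 470 64.8
```

View pics/l2.png

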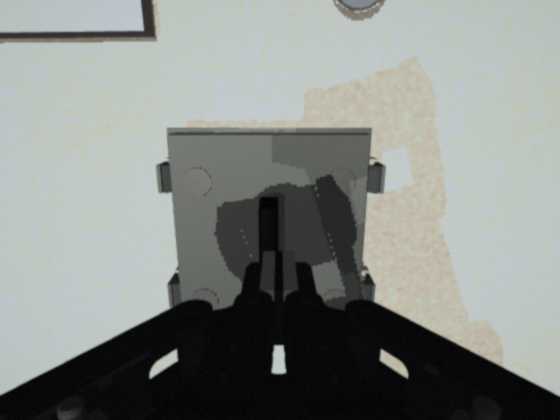

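The lid is level, with all four pads at 64.7–64.9 mm (within 1 mm of fully home), and the catches show at (163,177), (377,177), (174,290) and (368,288). The arm is clear.

```bash
python3 -c "
from rig import env
print(env.close_job())"
```

```text
the job is handed in; nothing more can be done
None
```

Both spikes, both roves and the cassette are seated in their own foam pockets, the lid is pressed home with all four pads reading about 65 mm, and the job is handed in; no verdict came back.

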